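Nip a lens tube in a spring clamp with the inner knob only

TASK

Stand the black lens tube upright in the clamp's pocket and let go of it. Then turn the small brass inner knob clockwise until the spring nose holds the tube gently against the backstop, at about 8 newtons and never more than 25, without turning the black index ring round its foot. Let go, and leave the iris and the brass nut where they stand.

Things in the scene. Friction and masses are not known exactly. Their poses are not given: they have to be found in the camera images.
- lens_tube: loose black lens tube, an open ring 30 mm in diameter and 45 mm tall, 35 g, standing on end; origin at the centre of its underside, z along its axis
- clamp: the fixed lens clamp on its aluminium base plate, 74 x 214 x 10 mm (x, y, z); origin at the centre of its underside, z up. Grey gear housing 62 x 62 mm, top at z = 36 mm, round the vertical knob axis at x = 0, y = -60 mm; from it a steel rod with a sprung rubber-tipped nose (at most 17 mm across, centre line z = 26 mm) comes out along +y towards the pocket at y = +55 mm
- nest: aluminium pocket on the clamp, same axes as the clamp; origin at the centre of the pocket's floor, 10 mm above the table. Inner space 36 x 36 mm; a rim 5 mm high and 4 mm thick on -x, +x and -y; on +y the backstop, an upright flat face at y = +18 mm, 24 mm high, 44 mm wide, 18 mm thick. The nose pushes along +y, 16 mm above the floor; the knob axis is at x = 0, y = -115 mm
- fine_knob (a point): centre of the top face of the round knurled brass inner knob, 28 mm in diameter, 20 mm tall, axis vertical, top 75 mm above the table; coaxial with the black index ring and 3 mm above it. Turning it freely takes 0.22 N m (less is felt while pausing), friction that also holds it where it is left; each newton on the nose adds 0.012 N m, moving or pausing
- fine (a joint): turn of the brass inner knob, rad, clockwise from above, -0.1 to 3.1, starts at 0 to 0.4; moves the nose 12 mm per rad to the backstop. Nose spring 3 N per mm: 8 N is 0.22 rad past firm contact. The nose's tip is set in or out by up to 6 mm, unreported, so a tube on the backstop is met anywhere between 1.15 and 2.2 rad: feel for it as a rise in torque
- iris_ring: loose black iris in a small holder, 14 x 43 x 42 mm, to be left alone; origin at the centre of its underside
- brass_nut: loose knurled brass nut with a narrow neck, 28 mm in diameter and 26 mm tall, standing on the table, to be left alone; origin at the centre of its underside
- ring (a joint): turn of the black index ring, rad, clockwise from above, starts at -0.6 to 0.6. It is already set and must not turn; it turns very lightly (0.05 N m), so rubbing it with the fingertips shifts it
- ring_mark (a point): white line on the upper rim of the black knurled index ring (50 mm in diameter, 15 mm tall, top 52 mm above the table, coaxial with and under the brass knob), 24 mm from the axis
Things that resemble listed ones, but are neither listed nor needed, are in the scene too. Of the things that look like the clamp, the larger one is meant.

How it is judged (in metres and radians):
On the way, in this order (a step that is already met when the one before it is completed fails the run):
1. the lens tube stands upright in the pocket, let go, not yet nipped (horizontal distance between lens_tube and nest below 0.006 m and z of lens_tube in the frame of nest below 0.002 m and angle between lens_tube's own z axis and vertical below 0.06 rad and contact force between the fingers and lens_tube below 0.1 N and contact force between lens_tube and nest below 2.5 N), for 0.2 s.
2. the nose nips the tube against the backstop with 5 to 12 N (contact force between lens_tube and nest between 5 and 12 N and contact force between the fingers and lens_tube below 0.1 N), for 0.3 s.
At the end, for the whole second after the job is handed in: The tube stands at rest in the pocket, its foot on the floor (within 2 mm), within 6 mm of the pocket's centre and upright within 0.06 rad, pressed on the backstop by the nose with 5 to 12 N; the index ring's mark is within 3 mm of where it started (horizontal distance between lens_tube and nest below 0.006 m and z of lens_tube in the frame of nest below 0.002 m and angle between lens_tube's own z axis and vertical below 0.06 rad and contact force between lens_tube and nest between 5 and 12 N and distance of ring_mark from where it was at the start of the episode below 0.003 m and linear speed of lens_tube below 0.01 m/s); the robot touches nothing.
It fails at once if the index ring is turned (its mark moves more than 3 mm) (distance of ring_mark from where it was at the start of the episode above 0.003 m).
It fails at once if the tube is pressed on the clamp's pocket or backstop with more than 25 N (contact force between lens_tube and nest above 25 N).
It fails at once if the iris is moved more than 20 mm (distance of iris_ring from where it was at the start of the episode above 0.02 m).
It fails at once if the brass nut is moved more than 20 mm (distance of brass_nut from where it was at the start of the episode above 0.02 m).
It also fails if it takes over 72 s, if anything falls off the work surface, if the arm or the gripper's body presses on something with over 40 N, if the wrist force passes 120 N, or if a joint passes its speed limit or range.

ROBOT

A 6-joint arm with a two-finger parallel gripper is mounted at the origin on a cart in front of the work surface, level with it; the furniture and walls round the work are solid. World frame = base frame: x ahead of the robot, y to its left, z up, the work surface at z = 0. Lengths are in m, angles in degrees, forces in N, time in s.
With the tool pointing down it reaches from about 0.325 to 0.9 m from the base axis. Payload 6.1 kg.
Tool frame: the origin (TCP) lies at the very end of the fingers, on their centre line; the grasp point (between the pads) lies robot.grasp_offset behind it (robot.grasp_offset is the distance from the TCP to the grasp point, in m); z points along the fingers, y is the direction in which the jaws open and shut (so a half turn about z gives the same grasp; the last joint's range is limited). The gripper opens to 85 mm and grips with 20 to 120 N. Pads are 22 mm wide; open, the fingers measure 114 mm over their backs; the gripper's body (76 mm by 85 mm) begins 54 mm behind the grasp point. The pads swing forward as they close: fully open they stand 13 mm farther back than shut.
Start: joints at [57.863, 12.628, 87.462, -0, 79.91, -7.225], TCP at [0.263, 0.567, 0.231] pointing down, gripper open.
Joint ranges: [-170.65, 170.65], [-52.31, 119.04], [5.05, 147.46], [-71.25, 251.25], [11.57, 151.72], [-153.62, 153.62]. Speed limits (degrees/s): [147.25, 147.25, 172.46, 180, 180, 180].

INTERFACE

Orientations are given as [roll, pitch, yaw] about the fixed x, y, z axes, in that order (R = Rz(yaw) Ry(pitch) Rx(roll)).
In Python, from workcell import robot, cams gives the robot as it stands.
- The arm moves only by the tool carry_out, never from a script. Its argument "commands" is a list of rows, each a list of 3 entries, a list of its own where there are three numbers: the turn, a rotation vector about the tool's x, y, z in degrees, then the shift along the tool's x, y, z in cm, then the finger opening in cm, from 0 to 8.54. A call has 1 to 5 rows; each row is the pose to reach, as a shift and turn from the pose measured when the call began, along the tool's axes at that moment; what a row does not reach only later rows make up. A row lasts 1/8 s, in which the tool goes at most 62.5 mm and 10.7 degrees, less where a joint would pass 70% of its speed; a pose out of reach is approached as far as the arm can. A call with a gripper value outside its range is refused whole. The fingers move at their own pace and stop on an object; the grip force is fixed at half the most. Time passes only in rows, so rows that repeat a pose let the fingers close. It gives the time, the measured TCP pose, the force and the opening at its end, in the units of the state.
- robot.observe(): the state, without advancing time (a new reading comes with each control period).
- cams.get_image(name): name is "scene" or "top" or "wrist"; returns a dict with "pixels" (420x560x3 uint8, red, green, blue), "depth" (420x560 float32, m along the optical axis (not along the pixel's ray), 0 where there is no reading), "intrinsics" (3x3 intrinsics, pixels), "k1" (the pictures are not rectified: a ray, as slopes to the right and down, at radius r is drawn at 1 + k1 r^2 times it, then the intrinsics apply), "R" (3x3) and "t" (3): a world point X has camera coordinates R X + t. Camera axes: x right, y down, z forward; pixel columns grow to the right and rows downward; lengths in m; the calibration is good to about 2 mm. A picture is of the moment at which its call begins.
- robot.hand_in(): hands the job in, once; it reports no verdict.
The state is a dict: "time_s": time; "joints": joint angles; "joint_vel": joint speeds; "joint_torque": joint torques, N m; "eef_pos": TCP position; "eef_rot": TCP orientation; "force": force on the tool from outside, world axes, zero at the start; "wrist_torque": the same for the moment, N m; "finger_gap": opening from 0.0 (shut) to 1.0 (fully open).
Only numpy, scipy, OpenCV 4.12 (cv2) and the standard library are available. Lean on these libraries where they do the work, as an engineer would, in place of code of your own. Each camera call takes 0.05 s, during which the arm holds its last target.

## Working session

There is one attempt and no reset: what is moved stays moved. The work goes in short steps, Python scripts to look and compute and a tool call to move; the robot and the scene stay as the last step left them, time stands still between calls to the robot, and variables do not carry over. Pictures are saved under pics/ and viewed, and the job is handed in when it is done.

Besides the shell and the picture viewer there is one more tool, called after "Call:" as name([rows], argument=value, ...), one row to a line, values as JSON. carry_out: Moves the arm, as the interface text tells. Its arguments: {"type":"object","properties":{"commands":{"type":"array","items":{"type":"array"}}},"required":["commands"]}

```bash
mkdir -p pics; ls
python3 - <<'E'
from workcell import robot,cams
import cv2
print(robot.observe(), robot.grasp_offset)
for n in ["scene","top","wrist"]:
    im=cams.get_image(n); cv2.imwrite(f"pics/{n}0.png",im["pixels"][:,:,::-1]); print(n,im["intrinsics"].tolist(),im["k1"],im["R"].tolist(),im["t"])
E
```

```text
pics
{'time_s': 0.0, 'joints': array([ 5.78629482e+01,  1.26765495e+01,  8.75271467e+01,  2.23297299e-04,
        7.99108276e+01, -7.22329720e+00]), 'joint_vel': array([ 0.03567475,  0.03451459, -0.11002415, -0.06727723, -0.05854633,
       -0.01198078]), 'joint_torque': array([ 5.24417155e-04, -4.96894133e+01, -3.89396560e+01, -1.25647894e-04,
        1.10897660e-02,  7.08595806e-06]), 'eef_pos': array([0.26293609, 0.56631622, 0.23017235]), 'eef_rot': array([-1.79886413e+02, -1.46178553e-02,  1.55086192e+02]), 'force': array([-0.8352053 ,  0.59547636, -0.22824085]), 'wrist_torque': array([ 0.05273945,  0.05058631, -0.0411645 ]), 'finger_gap': 0.9987066448849785} 0.0187
scene [[497.7485284164706, 0.0, 277.527744911298], [0.0, 497.7485284164706, 218.2059673096013], [0.0, 0.0, 1.0]] -0.1592332448822919 [[-0.7869485487168218, -0.6166341698482263, 0.02177802213417301], [-0.3134849132409165, 0.36917030470572704, -0.8748945623867], [0.5314500831148895, -0.695324087529743, -0.4838235447537746]] [0.39008769 0.2313035  0.74272878]
top [[493.19489292614884, 0.0, 278.85846920226936], [0.0, 493.19489292614884, 207.4249443148499], [0.0, 0.0, 1.0]] -0.08089045469725005 [[-0.01608977245527668, -0.9998676459308922, -0.0024103615815231558], [-0.9885053864184159, 0.016269276004788297, -0.15030772328812125], [0.15032704428716687, -3.5761659424963255e-05, -0.9886363226571173]] [0.00892431 0.53037287 1.17260631]
wrist [[304.20027638667074, 0.0, 283.7814231265312], [0.0, 304.20027638667074, 204.46687601101848], [0.0, 0.0, 1.0]] -0.0028809813560798196 [[0.42160658341885965, 0.9067780884320136, -0.0011777764902285133], [0.8715181647272742, -0.40485311355139747, 0.2766767879641233], [0.25040762242448045, -0.11767520889008112, -0.9609623134360659]] [-0.62446119 -0.03542593  0.37766348]
```

View pics/scene0.png

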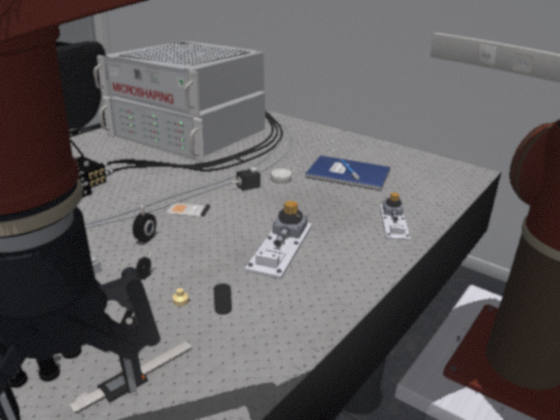

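View pics/top0.png

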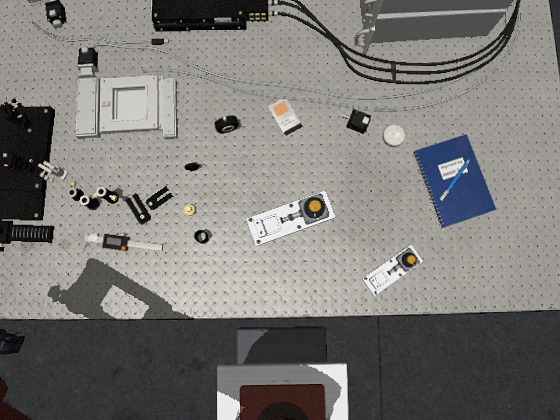

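View pics/wrist0.png

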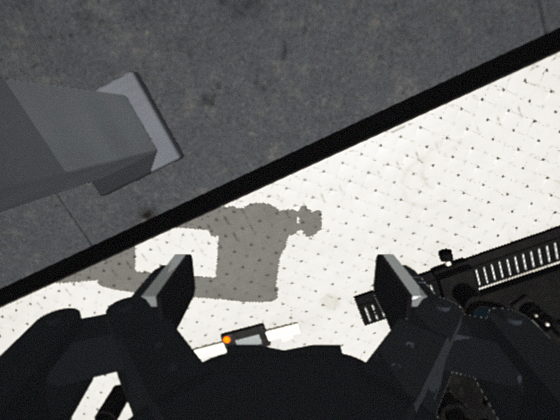

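```bash
cat > h.py <<'E'
import numpy as np,cv2
from workcell import robot,cams
def px2ray(im,u,v):
    K=im["intrinsics"];k=im["k1"]
    d=np.array([(u-K[0,2])/K[0,0],(v-K[1,2])/K[1,1]]);s=d.copy()
    for _ in range(20): s=d/(1+k*(s@s))
    return s
def cam2w(im,c): return im["R"].T@(np.asarray(c)-im["t"])
def at_z(im,u,v,z):
    s=px2ray(im,u,v);R,t=im["R"],im["t"]
    o=-R.T@t; d=R.T@np.array([s[0],s[1],1]); return o+d*(z-o[2])/d[2]
def dep(im,u,v):
    s=px2ray(im,u,v);z=float(im["depth"][int(round(v)),int(round(u))]); return cam2w(im,[s[0]*z,s[1]*z,z])
def proj(im,X):
    c=im["R"]@np.asarray(X)+im["t"]; s=c[:2]/c[2]; s=s*(1+im["k1"]*(s@s)); K=im["intrinsics"]
    return np.array([K[0,0]*s[0]+K[0,2],K[1,1]*s[1]+K[1,2]])
def cloud(im):
    h,w=im["depth"].shape
    vv,uu=np.mgrid[0:h,0:w].astype(float);K=im["intrinsics"]
    d=np.stack([(uu-K[0,2])/K[0,0],(vv-K[1,2])/K[1,1]],-1);s=d.copy()
    for _ in range(20): s=d/(1+im["k1"]*(s**2).sum(-1,keepdims=True))
    z=im["depth"].astype(float)
    c=np.concatenate([s*z[...,None],z[...,None]],-1)
    return (c-im["t"])@im["R"]
def crop(im,u0,v0,u1,v1,f,name):
    c=im["pixels"][v0:v1,u0:u1,::-1]; cv2.imwrite("pics/"+name,cv2.resize(c,None,fx=f,fy=f,interpolation=cv2.INTER_CUBIC))
E
python3 - <<'E'
from h import *
im=cams.get_image("top"); crop(im,160,100,360,250,4,"top1.png")
s=cams.get_image("scene"); crop(s,120,150,320,300+20,4,"sc1.png")
np.savez("top0.npz",**im)
for n,u,v in [("tube",202,236),("nut",189,210),("oval",193,167),("wheel",227,124),("knob",315,206),("smallknob",411,259)]:
    print(n,dep(im,u,v).round(4))
E
```

```text
tube [4.667e-01 1.955e-01 1.000e-04]
nut [0.53   0.2247 0.0248]
oval [0.6419 0.2174 0.0162]
wheel [0.7387 0.1258 0.0629]
knob [ 0.5276 -0.0863  0.0719]
smallknob [ 0.3976 -0.3161  0.0525]
```

View pics/top1.png

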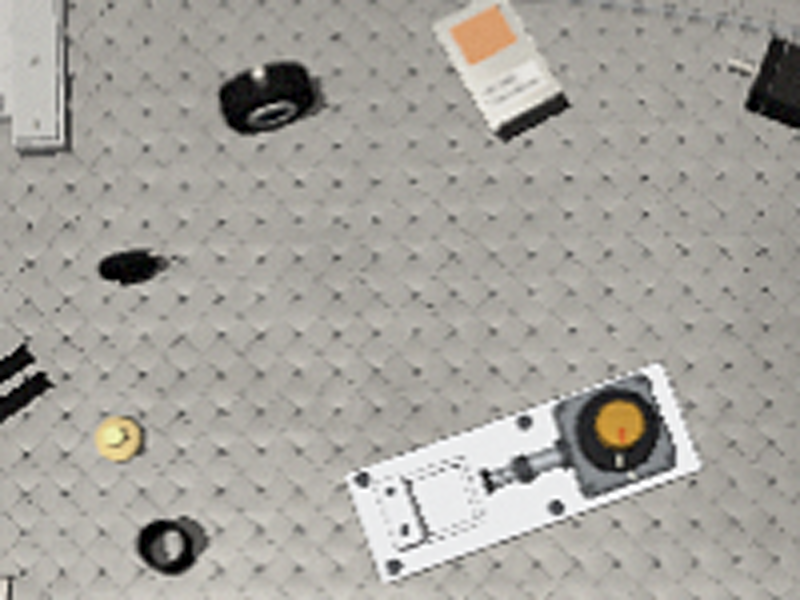

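View pics/sc1.png

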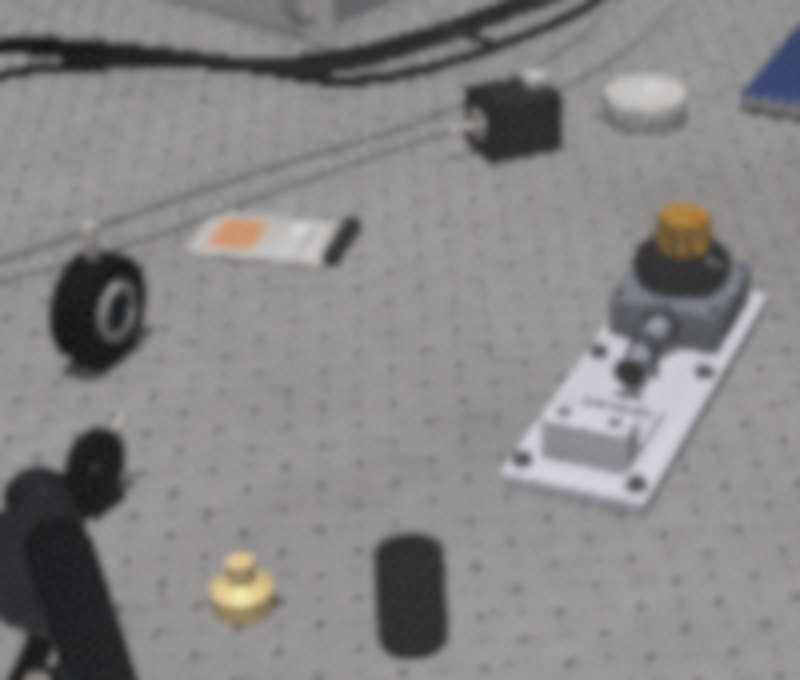

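Run:
```python
from h import *
from scipy.optimize import least_squares
im=dict(np.load("top0.npz")); P=cloud(im)
def sel(u0,v0,u1,v1,zl,zh):
    q=P[v0:v1,u0:u1].reshape(-1,3); return q[(q[:,2]>zl)&(q[:,2]<zh)]
t=sel(185,222,218,252,0.038,0.055); print(len(t),t.mean(0),np.median(t[:,2]))
f=lambda p:np.hypot(t[:,0]-p[0],t[:,1]-p[1])-p[2]
print("tube circ",least_squares(f,[*t.mean(0)[:2],.013]).x, cv2.minEnclosingCircle(t[:,:2].astype(np.float32)))
k=sel(295,185,340,225,0.068,0.08);print("knob",len(k),k.mean(0),cv2.minEnclosingCircle(k[:,:2].astype(np.float32)))
c=sel(235,180,345,255,0.006,0.09)
r=cv2.minAreaRect(c[:,:2].astype(np.float32));print("plate",r,cv2.boxPoints(r))
h=sel(240,190,290,250,0.028,0.04);r=cv2.minAreaRect(h[:,:2].astype(np.float32));print("backstop",r,len(h))
for a in [(0,0)]:
    n=sel(180,200,200,220,0.01,0.035);print("nut",n.mean(0))
    n=sel(180,155,207,178,0.01,0.06);print("iris",n.mean(0),n.min(0),n.max(0))
```

```text
51 [0.46215832 0.19279083 0.04426995] 0.04441920041281531
tube circ [0.46277192 0.19228757 0.01393242] ((0.46286261081695557, 0.1927042007446289), 0.015580171719193459)
knob 113 [ 0.52803246 -0.08397846  0.07407946] ((0.5286275148391724, -0.08385330438613892), 0.015122855082154274)
plate ((0.5184644460678101, -0.030047431588172913), (0.2519810199737549, 0.17198967933654785), 87.80406188964844) [[ 0.42770517 -0.15265036]
 [ 0.59956855 -0.15924048]
 [ 0.6092237   0.09255549]
 [ 0.43736035  0.09914562]]
backstop ((0.4938226342201233, 0.01613914594054222), (0.043320342898368835, 0.08916445076465607), 18.6242618560791) 164
nut [0.53340849 0.22572804 0.01642581]
iris [0.64229172 0.21693973 0.03180604] [0.6364435  0.1953987  0.01140214] [0.65111196 0.23532878 0.04516006]
```

Run:
```python
from h import *
im=dict(np.load("top0.npz")); P=cloud(im)
px=im["pixels"].astype(int)
m=((px.min(-1)>205)).astype(np.uint8); m[:175]=0;m[260:]=0;m[:,:235]=0;m[:,350:]=0
m=cv2.morphologyEx(m,cv2.MORPH_CLOSE,np.ones((5,5)))
n,l,s,_=cv2.connectedComponentsWithStats(m);i=1+s[1:,4].argmax();print(s[i])
vv,uu=np.where(l==i)
c,_=cv2.findContours((l==i).astype(np.uint8),cv2.RETR_EXTERNAL,cv2.CHAIN_APPROX_NONE)
pts=np.array([at_z(im,*p[0],0.01)[:2] for p in c[0]],np.float32)
r=cv2.minAreaRect(pts);print(r,cv2.boxPoints(r))
b=P[190:250,240:290].reshape(-1,3);b=b[(b[:,2]>.026)&(b[:,2]<.042)]
b=b[b[:,1]>0.0]; 
print(np.c_[b][::6].round(4))
```

```text
[ 246  191   89   55 1635]
((0.5089465975761414, -0.027635857462882996), (0.07220599800348282, 0.21206188201904297), 19.002540588378906) [[ 0.44028634  0.06086134]
 [ 0.5093358  -0.13964406]
 [ 0.57760686 -0.11613305]
 [ 0.5085574   0.08437234]]
[[0.5032 0.0545 0.0357]
 [0.5009 0.0546 0.034 ]
 [0.4987 0.0596 0.0331]
 [0.4963 0.0621 0.0322]
 [0.4958 0.0473 0.0347]
 [0.4936 0.0498 0.0322]
 [0.4904 0.0545 0.0396]
 [0.4885 0.0547 0.0345]
 [0.486  0.0596 0.0353]
 [0.4859 0.0449 0.0346]
 [0.4834 0.0498 0.0354]
 [0.4813 0.0524 0.0321]
 [0.4786 0.0572 0.0352]
 [0.4782 0.0425 0.0362]
 [0.4766 0.0452 0.0287]
 [0.4734 0.0475 0.0356]
 [0.4712 0.0524 0.0341]
 [0.4705 0.0376 0.0388]
 [0.4684 0.0401 0.036 ]
 [0.4664 0.0428 0.0315]
 [0.464  0.0477 0.032 ]
 [0.4618 0.0503 0.0295]]
```

```bash
cat >> h.py <<'E'
from scipy.spatial.transform import Rotation as Ro
def go(pos,yaw):
    o=robot.observe(); R0=Ro.from_euler("xyz",o["eef_rot"],degrees=True)
    T=Ro.from_euler("xyz",[180,0,yaw],degrees=True)
    print("t",o["time_s"],"pos",o["eef_pos"].round(4),"rot",o["eef_rot"].round(2),"gap",round(o["finger_gap"],3),"F",o["force"].round(2),"T",o["wrist_torque"].round(3),"j",o["joints"].round(1))
    print("turn",(R0.inv()*T).as_rotvec(degrees=True).round(2),"shift cm",(R0.inv().apply(np.asarray(pos)-o["eef_pos"])*100).round(2))
E
python3 - <<'E'
from h import *
go([0.4628,0.1925,0.16],109)
E
```

```text
t 0.25 pos [0.2631 0.5666 0.2308] rot [-1.7995e+02 -1.0000e-02  1.5509e+02] gap 0.999 F [ 0.65 -0.02  0.06] T [-0.011  0.001 -0.018] j [57.9 12.7 87.5  0.  79.9 -7.2]
turn [-5.000e-02  1.000e-02  4.609e+01] shift cm [-33.87 -25.52   7.1 ]
```

Call:
carry_out([
  [[0, 0, 9], [-5, -4, 1], 8],
  [[0, 0, 18], [-10, -8, 2], 7],
  [[0, 0, 27], [-15, -12, 3], 6],
  [[0, 0, 36], [-20, -16, 4], 5.5],
  [[0, 0, 46], [-25, -20, 6], 5],
])

```text
time_s: 0.88
eef_pos: [0.4007, 0.2903, 0.1753]
eef_rot: [179.9, 0.0, 108.8]
force: [0.6, -0.2, -1.2]
finger_gap: 0.589
```

Run:
```python
from h import *
go([0.4628,0.1925,0.15],109)
```

```text
t 0.875 pos [0.4007 0.2903 0.1753] rot [1.7991e+02 2.0000e-02 1.0878e+02] gap 0.589 F [ 0.59 -0.19 -1.21] T [-0.031 -0.015 -0.031] j [ 26.8  -2.7 110.   -0.   72.6   8. ]
turn [ 0.09  0.02 -0.22] shift cm [-11.26   2.72   2.54]
```

Call:
carry_out([
  [[0, 0, 0], [-5.6, 1.4, 1.2], 5],
  [[0, 0, 0], [-11.3, 2.7, 2.5], 5],
  [[0, 0, 0], [-11.3, 2.7, 2.5], 5],
  [[0, 0, 0], [-11.3, 2.7, 2.5], 5],
])

```text
time_s: 1.38
eef_pos: [0.4626, 0.1921, 0.1504]
eef_rot: [179.9, -0.0, 108.7]
force: [-0.2, 0.3, 0.5]
finger_gap: 0.583
```

Run:
```python
from h import *
go([0.4628,0.1925,0.02],109)
im=cams.get_image("wrist"); cv2.imwrite("pics/w1.png",im["pixels"][:,:,::-1])
print(proj(im,[0.4628,0.1925,0.045]))
t=cams.get_image("top"); crop(t,150,150,350,300,4,"t1.png")
```

```text
t 1.375 pos [0.4626 0.1921 0.1504] rot [ 1.7993e+02 -1.0000e-02  1.0872e+02] gap 0.583 F [-0.18  0.35  0.5 ] T [0.03  0.04  0.012] j [ 13.5  -0.2 110.4   0.   69.7  -5.2]
turn [ 0.07 -0.01 -0.28] shift cm [ 0.03  0.02 13.04]
[283.66218757 203.36380045]
```

View pics/w1.png

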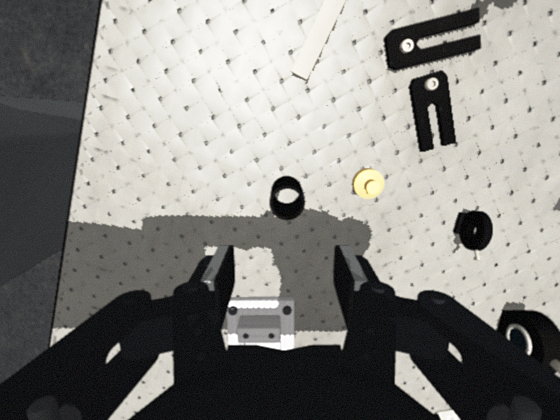

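Run:
```python
from h import *
from scipy.optimize import least_squares
im=cams.get_image("wrist");P=cloud(im);crop(im,230,150,400,270,4,"w2.png")
q=P[165:230,260:315].reshape(-1,3);
t=q[(q[:,2]>.04)&(q[:,2]<.052)];print(len(t),t[:,2].min(),t[:,2].max())
f=lambda p:np.hypot(t[:,0]-p[0],t[:,1]-p[1])-p[2]
print(least_squares(f,[*t.mean(0)[:2],.013]).x,cv2.minEnclosingCircle(t[:,:2].astype(np.float32)))
print(np.linalg.norm(-im["R"].T@im["t"]-robot.observe()["eef_pos"]),-im["R"].T@im["t"])
k=P[160:205,350:390].reshape(-1,3);k=k[(k[:,2]>.008)&(k[:,2]<.04)];print("nut",cv2.minEnclosingCircle(k[:,:2].astype(np.float32)))
```

```text
389 0.04013763908169279 0.045707019738838076
[0.46470049 0.19383246 0.01382801] ((0.46488064527511597, 0.19353437423706055), 0.015539315529167652)
0.15806667818270184 [0.43955981 0.25974141 0.2923634 ]
nut ((0.5353779196739197, 0.22704686224460602), 0.014225934632122517)
```

View pics/w2.png

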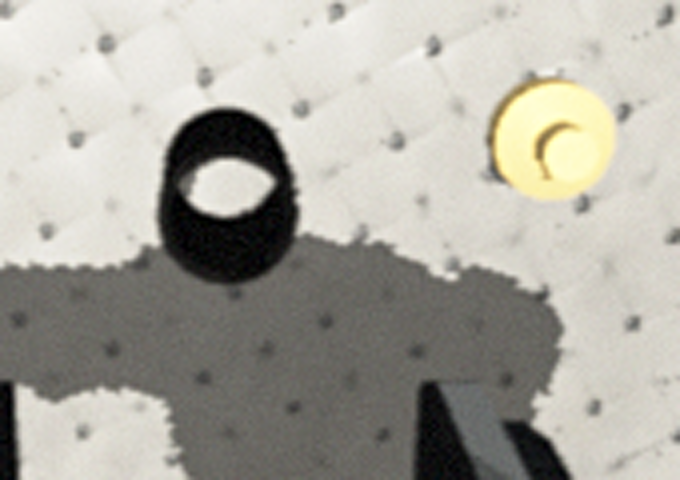

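Call:
carry_out([
  [[0, 0, 0], [0.05, 0.2, 5], 5],
  [[0, 0, 0], [0.05, 0.2, 9], 5],
  [[0, 0, 0], [0.05, 0.2, 13.4], 5],
  [[0, 0, 0], [0.05, 0.2, 13.4], 5],
])

```text
time_s: 2.02
eef_pos: [0.4603, 0.1948, 0.0137]
eef_rot: [-179.7, -0.0, 109.0]
force: [-0.0, 0.3, -0.0]
finger_gap: 0.588
```

Run:
```python
from h import *
go([0.4640,0.1931,0.015],109)
im=cams.get_image("wrist"); cv2.imwrite("pics/w3.png",im["pixels"][:,:,::-1])
```

```text
t 2.025 pos [0.4603 0.1948 0.0137] rot [-1.7967e+02 -4.0000e-02  1.0902e+02] gap 0.588 F [-0.01  0.28 -0.  ] T [-0.053 -0.033  0.001] j [ 13.9  11.9 114.4   0.   54.1  -5.1]
turn [-0.33 -0.04  0.02] shift cm [-0.29  0.29 -0.13]
```

View pics/w3.png

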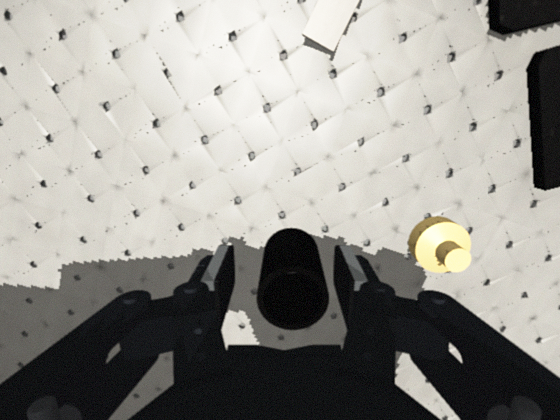

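Call:
carry_out([
  [[-0.3, 0, 0], [-0.3, 0.3, -0.1], 5],
  [[-0.3, 0, 0], [-0.3, 0.3, -0.1], 5],
])

```text
time_s: 2.33
eef_pos: [0.4685, 0.194, 0.0194]
eef_rot: [179.5, 0.0, 109.0]
force: [0.9, -0.2, 1.2]
finger_gap: 0.589
```

Run:
```python
from h import *
go([0.4640,0.1931,0.015],109)
im=cams.get_image("wrist");P=cloud(im)
cv2.imwrite("pics/w4.png",im["pixels"][:,:,::-1])
q=P[220:330,255:335].reshape(-1,3);t=q[(q[:,2]>.041)&(q[:,2]<.052)];print(len(t),cv2.minEnclosingCircle(t[:,:2].astype(np.float32)))
```

```text
t 2.325 pos [0.4685 0.194  0.0194] rot [1.7952e+02 1.0000e-02 1.0902e+02] gap 0.589 F [ 0.88 -0.18  1.2 ] T [-0.004  0.002 -0.007] j [ 13.6  11.6 113.9   0.   54.   -5.5]
turn [0.48 0.01 0.02] shift cm [ 0.06 -0.45  0.44]
1190 ((0.4651283621788025, 0.1935720592737198), 0.01586032286286354)
```

View pics/w4.png

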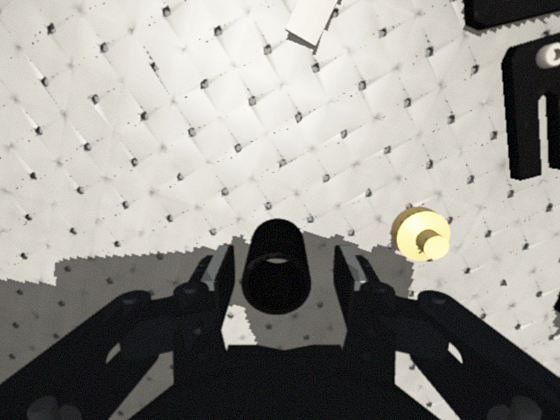

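Run:
```python
from h import *
go([0.4650,0.1933,0.015],109)
print(robot.observe()["joint_vel"])
```

```text
t 2.375 pos [0.4681 0.1938 0.0191] rot [179.56   0.   109.01] gap 0.584 F [-0.41 -0.28 -0.3 ] T [ 0.007  0.032 -0.055] j [ 13.5  11.6 114.    0.   54.   -5.5]
turn [0.44 0.   0.01] shift cm [ 0.05 -0.31  0.41]
[-0.13308327  0.42445431  0.55062176  0.03913251 -0.09458259  0.0639274 ]
```

Call:
carry_out([
  [[0.2, 0, 0], [0.05, -0.2, 0.2], 5],
  [[0.4, 0, 0], [0.05, -0.3, 0.4], 5],
  [[0.4, 0, 0], [0.05, -0.3, 0.4], 5],
  [[0.4, 0, 0], [0.05, -0.3, 0.4], 5],
])

```text
time_s: 2.88
eef_pos: [0.465, 0.1933, 0.0149]
eef_rot: [180.0, 0.0, 109.0]
force: [-0.5, -0.8, -1.1]
finger_gap: 0.587
```

Run:
```python
from h import *
go([0.4650,0.1933,0.015],109)
```

```text
t 2.875 pos [0.465  0.1933 0.0149] rot [1.7998e+02 1.0000e-02 1.0901e+02] gap 0.587 F [-0.54 -0.78 -1.07] T [ 0.04   0.021 -0.011] j [ 13.6  12.  114.1  -0.   53.9  -5.4]
turn [0.02 0.01 0.01] shift cm [ 0.   -0.   -0.01]
```

Settles well with hold rows. Grip.

Call:
carry_out([
  [[0, 0, 0], [0, 0, 0], 2.5],
  [[0, 0, 0], [0, 0, 0], 2.5],
  [[0, 0, 0], [0, 0, 0], 2.5],
  [[0, 0, 0], [0, 0, 0], 2.5],
  [[0, 0, 0], [0, 0, 0], 2.5],
])

```text
time_s: 3.5
eef_pos: [0.4653, 0.1933, 0.0151]
eef_rot: [180.0, 0.0, 109.0]
force: [-0.3, 0.2, 1.5]
finger_gap: 0.342
```

Run:
```python
from h import *
go([0.4650,0.1933,0.12],109)
```

```text
t 3.5 pos [0.4653 0.1933 0.0151] rot [1.7995e+02 1.0000e-02 1.0900e+02] gap 0.342 F [-0.31  0.24  1.47] T [ 0.055 -0.014  0.034] j [ 13.6  12.  114.1  -0.   53.9  -5.4]
turn [0.05 0.01 0.  ] shift cm [ 1.000e-02 -2.000e-02 -1.049e+01]
```

Call:
carry_out([
  [[0, 0, 0], [0, 0, -4], 2.5],
  [[0, 0, 0], [0, 0, -8], 2.5],
  [[0, 0, 0], [-4, 0, -11], 2.5],
  [[0, 0, 0], [-9, 0, -13.5], 2.5],
  [[0, 0, 0], [-13.5, 0, -13.5], 2.5],
])

```text
time_s: 4.12
eef_pos: [0.511, 0.0644, 0.1526]
eef_rot: [179.7, 0.1, 109.0]
force: [0.0, -0.0, -0.4]
finger_gap: 0.339
```

Run:
```python
from h import *
go([0.4915,0.0250,0.15],109)
```

```text
t 4.125 pos [0.511  0.0644 0.1526] rot [1.7970e+02 1.0000e-01 1.0904e+02] gap 0.339 F [ 0.03 -0.03 -0.39] T [0.052 0.029 0.041] j [ -1.6   1.4 108.5   0.   69.7 -20.6]
turn [0.3  0.1  0.04] shift cm [-3.09 -3.13  0.25]
```

Call:
carry_out([
  [[0.3, 0, 0], [-3.1, -3.1, 0.2], 2.5],
  [[0.3, 0, 0], [-3.1, -3.1, 0.2], 2.5],
  [[0.3, 0, 0], [-3.1, -3.1, 0.2], 2.5],
  [[0.3, 0, 0], [-3.1, -3.1, 0.2], 2.5],
])

```text
time_s: 4.62
eef_pos: [0.4918, 0.0258, 0.1504]
eef_rot: [-180.0, 0.1, 109.1]
force: [0.5, -0.3, -0.4]
finger_gap: 0.339
```

Run:
```python
from h import *
go([0.4915,0.0250,0.15],109)
im=cams.get_image("wrist"); cv2.imwrite("pics/w5.png",im["pixels"][:,:,::-1]);np.savez("w5.npz",**im)
print(proj(im,[0.491,.0244,.01]),im["t"])
```

```text
t 4.625 pos [0.4918 0.0258 0.1504] rot [-1.7999e+02  9.0000e-02  1.0910e+02] gap 0.339 F [ 0.51 -0.35 -0.37] T [-0.002  0.019  0.002] j [-6.100e+00 -1.400e+00  1.116e+02 -1.000e-01  6.980e+01 -2.520e+01]
turn [-0.01  0.09  0.1 ] shift cm [-0.07 -0.06  0.04]
[282.09870691 194.46118925] [-0.47361791 -0.14431575  0.26203599]
```

View pics/w5.png

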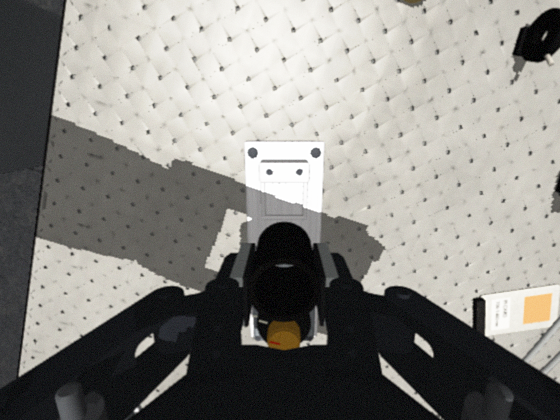

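Run:
```python
from h import *
im=dict(np.load("w5.npz"));P=cloud(im)
crop(im,230,130,340,250,5,"w5c.png")
q=P[130:240,235:335].reshape(-1,3)
b=q[(q[:,2]>.030)&(q[:,2]<.038)]
r=cv2.minAreaRect(b[:,:2].astype(np.float32));print("backstop",len(b),np.median(b[:,2]),r)
c=P[130:235,235:335].reshape(-1,3);c=c[(c[:,2]>.007)&(c[:,2]<.013)]
print("plate part",cv2.minAreaRect(c[:,:2].astype(np.float32)))
# in clamp frame yaw 19
th=np.radians(19);M=np.array([[np.cos(th),np.sin(th)],[-np.sin(th),np.cos(th)]]);n0=np.array([.491,.0244])
B=(b[:,:2]-n0)@M.T;print("bs local",np.percentile(B,[1,50,99],axis=0).round(4))
C=(c[:,:2]-n0)@M.T;print("pl local",np.percentile(C,[.5,50,99.5],axis=0).round(4))
# slopes of plate left/right edges
for s in (-1,1):
    L=[]
    for y in np.arange(-.01,.045,.002):
        k=C[abs(C[:,1]-y)<.0015]; 
        if len(k)>5: L.append((y,(k[:,0]*s).max()*s))
    print(s,np.polyfit(*np.array(L).T,1))
```

```text
backstop 1046 0.0330065587741789 ((0.48396816849708557, 0.048894256353378296), (0.04393181949853897, 0.01767854578793049), 18.90542221069336)
plate part ((0.49076876044273376, 0.028953522443771362), (0.07396800071001053, 0.09143985062837601), 19.017623901367188)
bs local [[-0.0198  0.0168]
 [ 0.0017  0.0258]
 [ 0.0225  0.0342]]
pl local [[-0.0352 -0.0403]
 [ 0.0017  0.0045]
 [ 0.0378  0.05  ]]
-1 [-0.00532036 -0.03506624]
1 [0.00523811 0.03769548]
```

View pics/w5c.png

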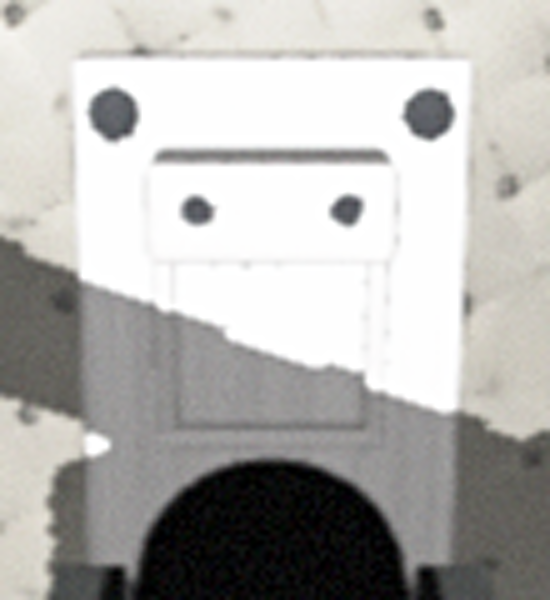

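Run:
```python
from h import *
go([0.4928,0.0240,0.052],109)
```

```text
t 4.675 pos [0.4919 0.0259 0.1504] rot [-1.7999e+02  9.0000e-02  1.0912e+02] gap 0.336 F [ 0.58 -0.54 -0.03] T [-0.02  -0.029  0.027] j [-6.100e+00 -1.400e+00  1.116e+02 -1.000e-01  6.980e+01 -2.520e+01]
turn [-0.01  0.09  0.12] shift cm [-0.19  0.03  9.84]
```

Call:
carry_out([
  [[0, 0.1, 0.1], [-0.2, 0, 3.5], 2.5],
  [[0, 0.1, 0.1], [-0.2, 0, 7], 2.5],
  [[0, 0.1, 0.1], [-0.2, 0, 9.8], 2.5],
  [[0, 0.1, 0.1], [-0.2, 0, 9.8], 2.5],
  [[0, 0.1, 0.1], [-0.2, 0, 9.8], 2.5],
])

```text
time_s: 5.3
eef_pos: [0.4934, 0.0242, 0.0534]
eef_rot: [179.9, 0.0, 109.1]
force: [0.7, -0.1, 0.4]
finger_gap: 0.342
```

Run:
```python
from h import *
go([0.4928,0.0240,0.0255],109)
im=cams.get_image("wrist"); crop(im,180,120,380,270,4,"w6.png")
t=cams.get_image("top"); crop(t,230,170,350,260,6,"t6.png")
s=cams.get_image("scene"); crop(s,220,180,340,290,6,"s6.png")
```

```text
t 5.3 pos [0.4934 0.0242 0.0534] rot [1.7994e+02 1.0000e-02 1.0906e+02] gap 0.342 F [ 0.74 -0.06  0.44] T [ 0.072  0.033 -0.044] j [ -6.4   6.8 114.9   0.   58.2 -25.4]
turn [0.06 0.01 0.06] shift cm [-0.   -0.07  2.79]
```

View pics/w6.png

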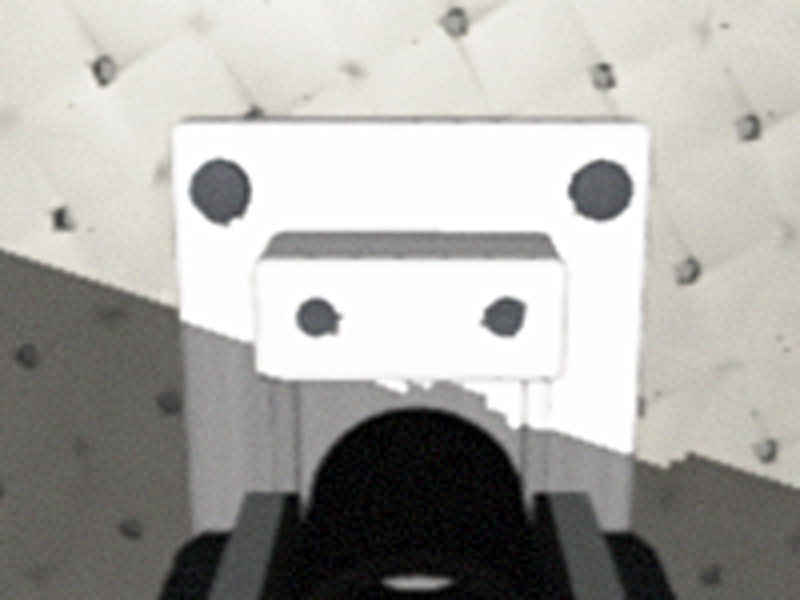

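View pics/s6.png

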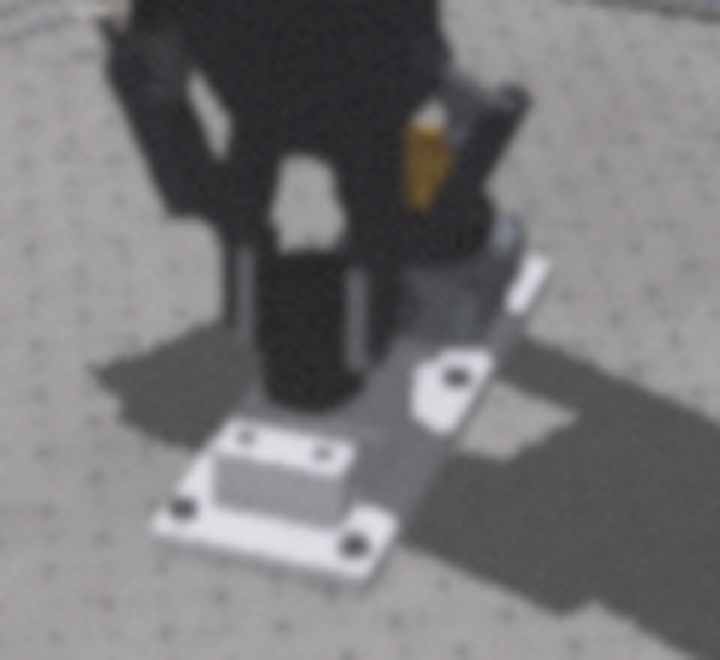

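Call:
carry_out([
  [[0, 0, 0], [0, -0.1, 0.8], 2.5],
  [[0, 0, 0], [0, -0.1, 1.6], 2.5],
  [[0, 0, 0], [0, -0.1, 2.2], 2.5],
  [[0, 0, 0], [0, -0.1, 2.4], 2.5],
  [[0, 0, 0], [0, -0.1, 2.4], 2.5],
])

```text
time_s: 6.08
eef_pos: [0.4928, 0.0236, 0.0297]
eef_rot: [179.9, 0.0, 109.0]
force: [0.4, 0.4, -1.1]
finger_gap: 0.337
```

Run:
```python
from h import *
go([0.4928,0.0240,0.0255],109)
im=cams.get_image("wrist"); crop(im,180,120,380,270,4,"w7.png")
s=cams.get_image("scene"); crop(s,220,180,340,290,6,"s7.png")
```

```text
t 6.075 pos [0.4928 0.0236 0.0297] rot [1.7989e+02 4.0000e-02 1.0903e+02] gap 0.337 F [ 0.41  0.45 -1.08] T [-0.063  0.023  0.017] j [ -6.4   9.1 115.5   0.   55.3 -25.5]
turn [0.11 0.04 0.03] shift cm [0.04 0.01 0.42]
```

View pics/w7.png

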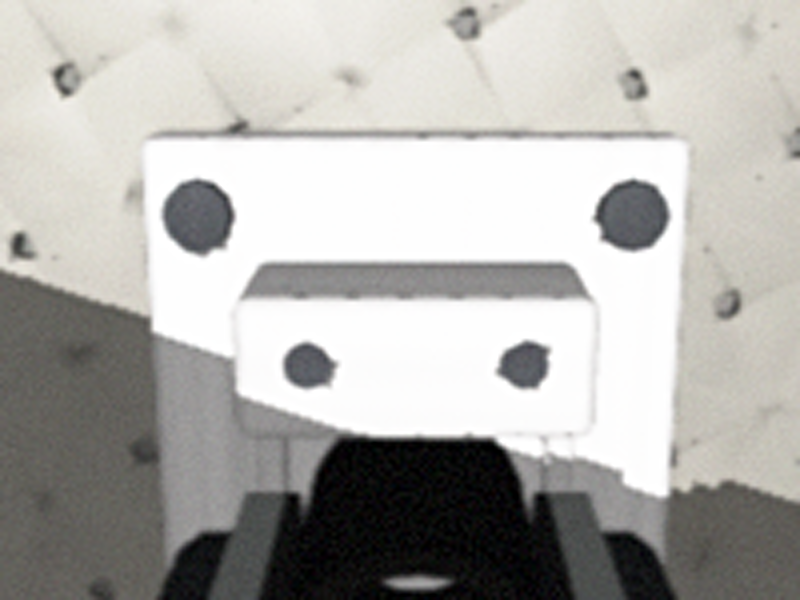

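View pics/s7.png

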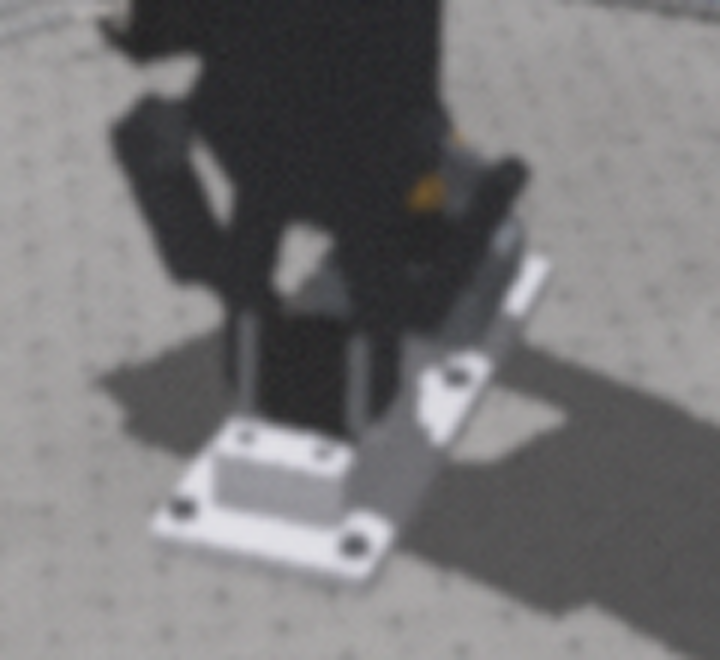

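Call:
carry_out([
  [[0, 0, 0], [0.05, 0, 0.2], 2.5],
  [[0, 0, 0], [0.05, 0, 0.3], 2.5],
  [[0, 0, 0], [0.05, 0, 0.4], 2.5],
  [[0, 0, 0], [0.05, 0, 0.4], 2.5],
  [[0, 0, 0], [0.05, 0, 0.4], 2.5],
])

```text
time_s: 6.8
eef_pos: [0.493, 0.024, 0.0261]
eef_rot: [179.8, 0.1, 109.0]
force: [0.5, 0.0, -0.1]
finger_gap: 0.334
```

Run:
```python
from h import *
go([0.4928,0.0240,0.0255],109)
```

```text
t 6.8 pos [0.493  0.024  0.0261] rot [1.7985e+02 6.0000e-02 1.0904e+02] gap 0.334 F [ 0.48  0.   -0.1 ] T [-0.02  -0.049 -0.014] j [ -6.4   9.5 115.5   0.   54.8 -25.4]
turn [0.15 0.06 0.04] shift cm [ 0.01 -0.02  0.06]
```

Call:
carry_out([
  [[0.1, 0, 0], [0, 0, 0.05], 2.5],
  [[0.1, 0, 0], [0, 0, 0.08], 2.5],
  [[0.1, 0, 0], [0, 0, 0.08], 2.5],
])

```text
time_s: 7.18
eef_pos: [0.493, 0.024, 0.0253]
eef_rot: [179.9, 0.1, 109.0]
force: [-0.1, -0.3, -0.5]
finger_gap: 0.341
```

Run:
```python
from h import *
go([0.4928,0.0240,0.0255],109)
```

```text
t 7.175 pos [0.493  0.024  0.0253] rot [1.7995e+02 6.0000e-02 1.0904e+02] gap 0.341 F [-0.08 -0.32 -0.53] T [ 0.02  -0.062  0.024] j [ -6.4   9.6 115.5  -0.   54.8 -25.4]
turn [0.05 0.06 0.04] shift cm [ 0.   -0.02 -0.02]
```

Open and then retreat straight up.

Call:
carry_out([
  [[0, 0, 0], [0, 0, 0], 5.5],
  [[0, 0, 0], [0, 0, 0], 5.5],
  [[0, 0, 0], [0, 0, 0], 5.5],
  [[0, 0, 0], [0, 0, 0], 5.5],
  [[0, 0, 0], [0, 0, 0], 5.5],
])

```text
time_s: 7.8
eef_pos: [0.493, 0.024, 0.0253]
eef_rot: [180.0, 0.1, 109.0]
force: [0.2, 0.1, -0.0]
finger_gap: 0.641
```

Call:
carry_out([
  [[0, 0, 0], [0, 0, -2], 5.5],
  [[0, 0, 0], [0, 0, -5], 5.5],
  [[0, 0, 0], [0, 0, -9], 5.5],
  [[0, 0, 0], [0, 0, -13], 5.5],
  [[0, 0, 0], [0, 0, -13], 5.5],
])

```text
time_s: 8.43
eef_pos: [0.4956, 0.0238, 0.1593]
eef_rot: [179.6, 0.2, 109.0]
force: [1.4, 0.5, 0.2]
finger_gap: 0.642
```

Run:
```python
from h import *
go([0.5300,-0.085,0.15],109)
im=cams.get_image("wrist"); cv2.imwrite("pics/w8.png",im["pixels"][:,:,::-1]);np.savez("w8.npz",**im)
P=cloud(im);q=P[140:300,225:345].reshape(-1,3)
b=q[(q[:,2]>.0305)&(q[:,2]<.037)]; t=q[(q[:,2]>.050)&(q[:,2]<.06)]
print(len(t),np.median(t[:,2]),cv2.minEnclosingCircle(t[:,:2].astype(np.float32)))
s=cams.get_image("scene"); crop(s,220,180,340,290,6,"s8.png")
```

```text
t 8.425 pos [0.4956 0.0238 0.1593] rot [179.55   0.24 109.03] gap 0.642 F [1.38 0.49 0.16] T [0.022 0.05  0.005] j [ -6.3  -1.8 111.   -0.   70.3 -25.4]
turn [0.45 0.24 0.03] shift cm [-11.41  -0.31   0.97]
505 0.05362103744290293 ((0.5082619786262512, -0.014109397307038307), 0.05675853043794632)
```

View pics/w8.png

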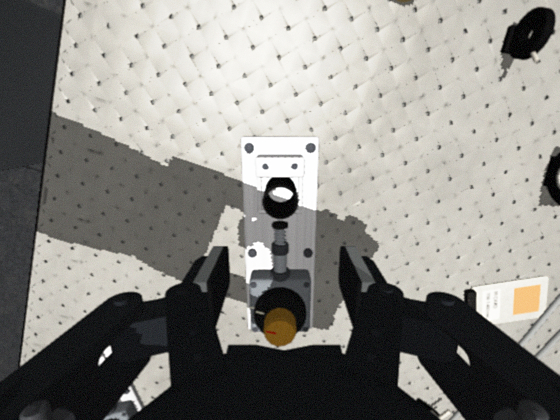

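View pics/s8.png

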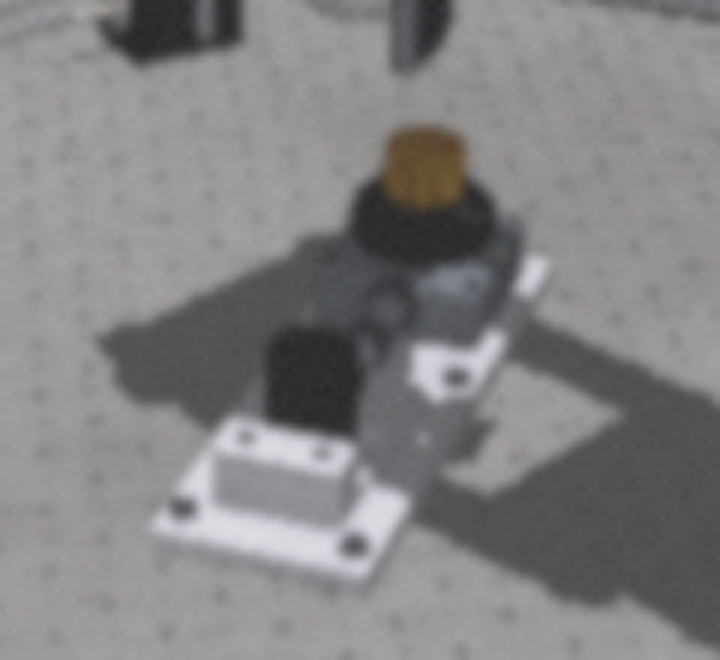

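Call:
carry_out([
  [[0.4, 0.2, -10], [-3, -0.1, 0.5], 5.5],
  [[0.4, 0.2, -20], [-6, -0.2, 1], 5.5],
  [[0.4, 0.2, -30], [-9, -0.3, 1], 5.5],
  [[0.4, 0.2, -40], [-11.4, -0.3, 1], 5.5],
  [[0.4, 0.2, -50], [-11.4, -0.3, 1], 5.5],
])

```text
time_s: 9.15
eef_pos: [0.5265, -0.0859, 0.1435]
eef_rot: [-179.7, -0.4, 159.2]
force: [0.4, 0.4, -0.4]
finger_gap: 0.643
```

Call:
carry_out([
  [[0, 0, -10], [0, 0, 0], 5.5],
  [[0, 0, -20], [0, 0, 0], 5.5],
  [[0, 0, -20], [0, 0, 0], 5.5],
  [[0, 0, -20], [0, 0, 0], 5.5],
])

```text
time_s: 9.65
eef_pos: [0.5259, -0.0858, 0.1424]
eef_rot: [-179.9, -0.6, 179.1]
force: [-0.3, -0.4, 0.1]
finger_gap: 0.645
```

Run:
```python
from h import *
go([0.5302,-0.0849,0.15],179)
im=cams.get_image("wrist"); cv2.imwrite("pics/w9.png",im["pixels"][:,:,::-1]);np.savez("w9.npz",**im)
P=cloud(im);q=P.reshape(-1,3);q=q[(np.hypot(q[:,0]-.53,q[:,1]+.085)<.03)]
t=q[(q[:,2]>.070)&(q[:,2]<.08)]
print(len(t),np.median(t[:,2]),t.mean(0),cv2.minEnclosingCircle(t[:,:2].astype(np.float32)))
t=q[(q[:,2]>.047)&(q[:,2]<.056)]
print("ring",np.median(t[:,2]),cv2.minEnclosingCircle(t[:,:2].astype(np.float32)))
```

```text
t 9.65 pos [ 0.5259 -0.0858  0.1424] rot [-179.88   -0.58  179.05] gap 0.645 F [-0.26 -0.36  0.15] T [-0.041 -0.003  0.027] j [ -17.6    5.2  105.7   -0.3   69.6 -106.5]
turn [-0.12 -0.58  0.06] shift cm [-0.42  0.09 -0.76]
1117 0.07396767244421604 [ 0.52932459 -0.08579389  0.07378909] ((0.5304843783378601, -0.08601507544517517), 0.015072202309966087)
ring 0.05096998336707663 ((0.530370831489563, -0.0856802687048912), 0.026043888181447983)
```

View pics/w9.png

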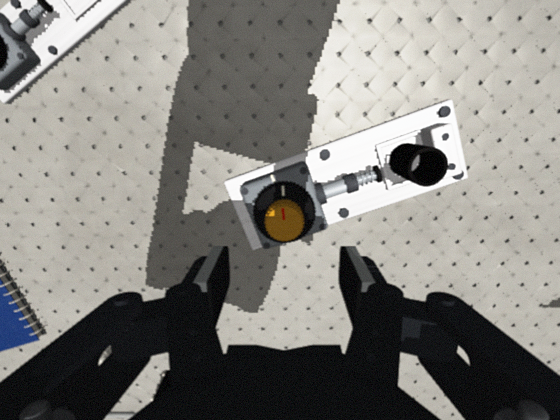

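Call:
carry_out([
  [[-0.1, -0.6, 0], [-0.45, 0.05, 1.5], 5.5],
  [[-0.1, -0.6, 0], [-0.45, 0.05, 3], 5.5],
  [[-0.1, -0.6, 0], [-0.45, 0.05, 4.3], 5.5],
  [[-0.1, -0.6, 0], [-0.45, 0.05, 4.3], 5.5],
  [[-0.1, -0.6, 0], [-0.45, 0.05, 4.3], 5.5],
])

```text
time_s: 10.32
eef_pos: [0.5303, -0.0855, 0.0999]
eef_rot: [-180.0, 0.1, 179.1]
force: [0.0, -0.4, -0.4]
finger_gap: 0.647
```

Run:
```python
from h import *
go([0.5302,-0.0853,0.058],179)
im=cams.get_image("wrist"); cv2.imwrite("pics/w10.png",im["pixels"][:,:,::-1]);np.savez("w10.npz",**im)
P=cloud(im);q=P.reshape(-1,3);q=q[(np.hypot(q[:,0]-.53,q[:,1]+.085)<.03)]
t=q[(q[:,2]>.070)&(q[:,2]<.08)]
print(len(t),np.median(t[:,2]),t.mean(0),cv2.minEnclosingCircle(t[:,:2].astype(np.float32)))
```

```text
t 10.325 pos [ 0.5303 -0.0855  0.0999] rot [-1.7997e+02  6.0000e-02  1.7909e+02] gap 0.647 F [ 0.03 -0.36 -0.44] T [-0.026  0.041 -0.012] j [ -17.6    8.4  107.3   -0.    64.3 -106.6]
turn [-0.03  0.06  0.09] shift cm [0.02 0.02 4.19]
1679 0.07393466258261708 [ 0.5291795  -0.08578473  0.07378047] ((0.5303515195846558, -0.08569023013114929), 0.015041970647871494)
```

View pics/w10.png

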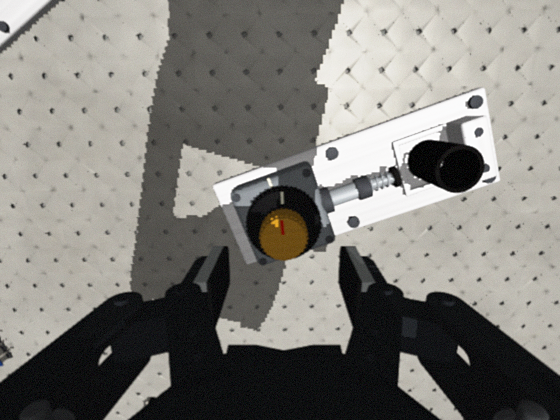

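Call:
carry_out([
  [[0, 0, 0], [0, 0.02, 1.5], 5.5],
  [[0, 0, 0], [0, 0.02, 3], 5.5],
  [[0, 0, 0], [0, 0.02, 3.8], 5.5],
  [[0, 0, 0], [0, 0.02, 4.1], 5.5],
  [[0, 0, 0], [0, 0.02, 4.1], 5.5],
])

```text
time_s: 11.0
eef_pos: [0.5306, -0.0854, 0.059]
eef_rot: [-180.0, 0.1, 179.1]
force: [-0.3, -0.2, 0.8]
finger_gap: 0.646
```

Run:
```python
from h import *
go([0.5303,-0.0855,0.058],179)
im=cams.get_image("wrist"); cv2.imwrite("pics/w11.png",im["pixels"][:,:,::-1]);np.savez("w11.npz",**im)
s=cams.get_image("scene"); crop(s,220,160,340,270,6,"s11.png")
```

```text
t 11.0 pos [ 0.5306 -0.0854  0.059 ] rot [-1.7997e+02  7.0000e-02  1.7909e+02] gap 0.646 F [-0.33 -0.25  0.79] T [ 0.022 -0.055 -0.018] j [ -17.5   11.8  108.4   -0.    59.7 -106.6]
turn [-0.03  0.07  0.09] shift cm [ 0.03 -0.01  0.1 ]
```

View pics/w11.png

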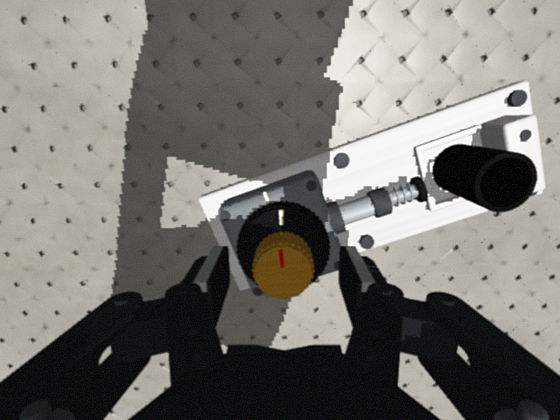

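View pics/s11.png

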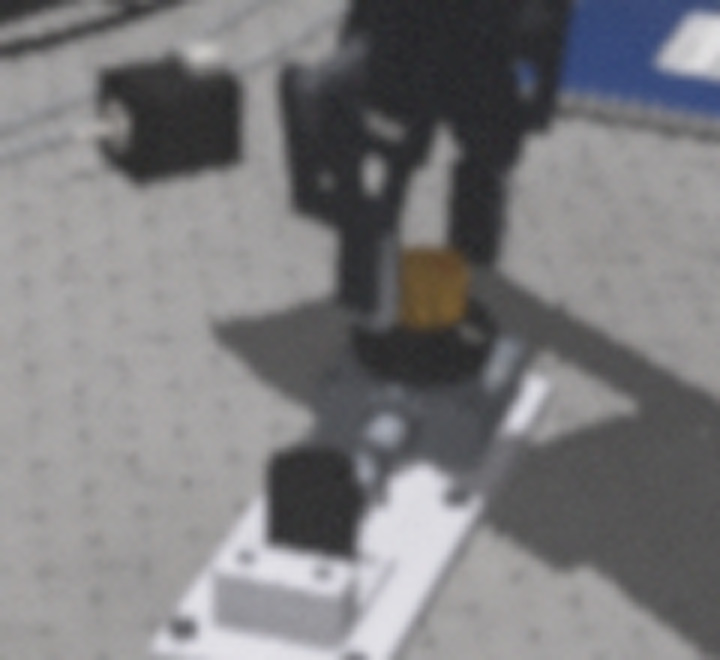

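Call:
carry_out([
  [[0, 0, 0], [0.03, 0, 0.1], 2.3],
  [[0, 0, 0], [0.03, 0, 0.1], 2.3],
  [[0, 0, 0], [0.03, 0, 0.1], 2.3],
  [[0, 0, 0], [0.03, 0, 0.1], 2.3],
  [[0, 0, 0], [0.03, 0, 0.1], 2.3],
])

```text
time_s: 11.72
eef_pos: [0.531, -0.0859, 0.0593]
eef_rot: [-179.9, 0.2, 179.1]
force: [-2.3, -1.4, 6.5]
finger_gap: 0.3
```

Run:
```python
from h import *
go([0.5303,-0.0855,0.058],179)
im=cams.get_image("wrist"); crop(im,180,160,380,310,4,"w12.png")
for i in range(6):
    o=robot.observe();print(o["time_s"],o["force"].round(2),o["wrist_torque"].round(3));cams.get_image("wrist")
```

```text
t 11.725 pos [ 0.531  -0.0859  0.0593] rot [-179.91    0.18  179.09] gap 0.3 F [-2.31 -1.42  6.46] T [-0.237  0.373 -0.012] j [ -17.6   11.8  108.4   -0.    59.6 -106.6]
turn [-0.09  0.18  0.09] shift cm [0.07 0.04 0.13]
11.775 [-1.66 -1.25  6.3 ] [-0.23   0.371  0.021]
11.825 [-2.08 -0.97  5.93] [-0.186  0.37   0.051]
11.875 [-1.18 -1.13  5.18] [-0.257  0.374 -0.022]
11.925 [-2.14 -1.46  6.26] [-0.222  0.369  0.007]
11.975 [-2.19 -1.15  5.02] [-0.218  0.384  0.057]
12.025 [-2.29 -1.83  4.95] [-0.227  0.385 -0.044]
```

View pics/w12.png

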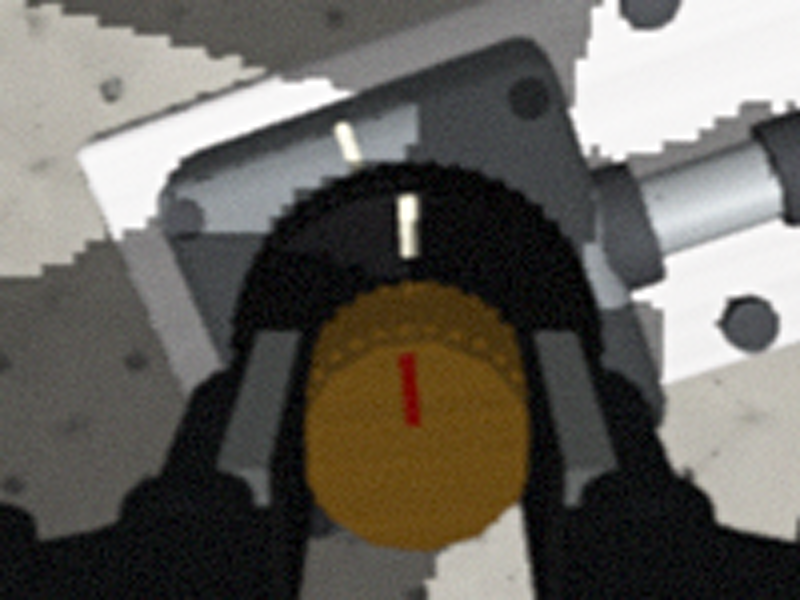

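Call:
carry_out([
  [[0, 0, 6], [0, 0, 0], 2.3],
  [[0, 0, 12], [0, 0, 0], 2.3],
  [[0, 0, 18], [0, 0, 0], 2.3],
  [[0, 0, 24], [0, 0, 0], 2.3],
  [[0, 0, 30], [0, 0, 0], 2.3],
])

```text
time_s: 12.7
eef_pos: [0.5309, -0.0862, 0.0593]
eef_rot: [-180.0, 0.2, 148.9]
force: [-0.8, -2.3, 2.4]
finger_gap: 0.301
```

```bash
cat > tq.py <<'E'
from h import *
import sys
n=int(sys.argv[1]) if len(sys.argv)>1 else 6
T=[];im=None
o=robot.observe();print("first",o["time_s"],"T",o["wrist_torque"].round(3),"F",o["force"].round(1),"vel6",o["joint_vel"][5].round(2))
for i in range(n):
    im=cams.get_image("wrist");o=robot.observe();T.append([*o["wrist_torque"],*o["force"]])
T=np.array(T);print("mean T",T[:,:3].mean(0).round(4),"sem",(T[:,2].std()/n**.5).round(4),"F",T[:,3:].mean(0).round(1),"Tz",T[:,2].round(3))
print("t",o["time_s"],"yaw",o["eef_rot"].round(2),"pos",o["eef_pos"].round(4),"gap",round(o["finger_gap"],3),"j6",o["joints"][5].round(2),"jt6",o["joint_torque"][5])
crop(im,180,130,380,280+30,4,"k_%.2f.png"%o["time_s"])
E
python3 tq.py 6
```

```text
first 12.7 T [-0.365  0.29   0.309] F [-0.8 -2.3  2.4] vel6 47.6
mean T [-0.5345  0.3475 -0.163 ] sem 0.0354 F [-2.1 -2.6  3. ] Tz [ 0.018 -0.198 -0.231 -0.232 -0.196 -0.14 ]
t 13.0 yaw [-179.98    0.19  149.16] pos [ 0.5309 -0.0862  0.0593] gap 0.299 j6 -76.72 jt6 -0.15292465221136808
```

```bash
ls pics | grep k_
```

```text
k_13.00.png
```

View pics/k_13.00.png

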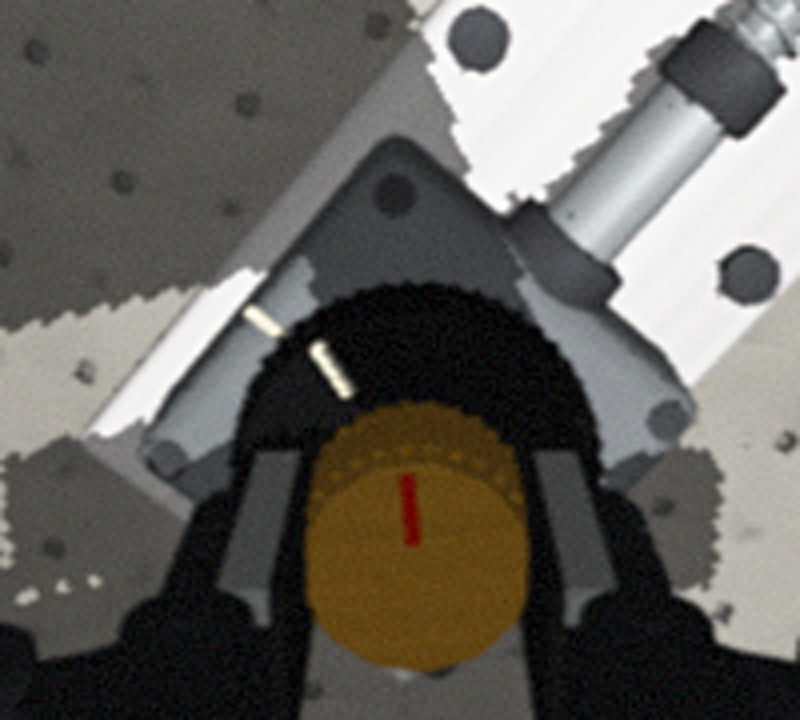

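Call:
carry_out([
  [[0, 0, 2], [0, 0, 0], 2.3],
  [[0, 0, 4], [0, 0, 0], 2.3],
  [[0, 0, 6], [0, 0, 0], 2.3],
  [[0, 0, 7], [0, 0, 0], 2.3],
  [[0, 0, 7.5], [0, 0, 0], 2.3],
])

```text
time_s: 13.62
eef_pos: [0.5309, -0.0863, 0.0593]
eef_rot: [-180.0, 0.2, 141.6]
force: [-2.0, -3.0, 3.7]
finger_gap: 0.299
```

```bash
python3 tq.py 8
```

```text
first 13.625 T [-0.663  0.478  0.245] F [-2.  -3.   3.7] vel6 3.68
mean T [-0.6832  0.4873  0.1117] sem 0.0181 F [-2.9 -3.6  3.1] Tz [0.221 0.024 0.119 0.13  0.098 0.085 0.109 0.107]
t 14.025 yaw [180.     0.2  141.66] pos [ 0.5309 -0.0863  0.0593] gap 0.301 j6 -69.22 jt6 0.10433800052851439
```

```bash
cat > q.py <<'E'
from h import *
o=robot.observe();print(o["time_s"],"yaw",o["eef_rot"][2].round(2),"j6",o["joints"][5].round(2),"v6",o["joint_vel"][5].round(2),"jt6",o["joint_torque"][5].round(4),"Tz",o["wrist_torque"][2].round(3),"gap",o["finger_gap"].round(3),"F",o["force"].round(1))
E
python3 q.py
```

```text
Traceback (most recent call last):
  File "q.py", line 2, in <module>
    o=robot.observe();print(o["time_s"],"yaw",o["eef_rot"][2].round(2),"j6",o["joints"][5].round(2),"v6",o["joint_vel"][5].round(2),"jt6",o["joint_torque"][5].round(4),"Tz",o["wrist_torque"][2].round(3),"gap",o["finger_gap"].round(3),"F",o["force"].round(1))
                                                                                                                                                                                                                 ^^^^^^^^^^^^^^^^^^^^^
AttributeError: 'float' object has no attribute 'round'
```

Call:
carry_out([
  [[0, 0, 0.8], [0, 0, 0], 2.3],
  [[0, 0, 1.6], [0, 0, 0], 2.3],
  [[0, 0, 2.4], [0, 0, 0], 2.3],
  [[0, 0, 3.2], [0, 0, 0], 2.3],
  [[0, 0, 4], [0, 0, 0], 2.3],
])

```text
time_s: 14.65
eef_pos: [0.5308, -0.0864, 0.0593]
eef_rot: [180.0, 0.2, 137.6]
force: [-2.7, -4.0, 3.5]
finger_gap: 0.3
```

```bash
python3 q.py
```

```text
Traceback (most recent call last):
  File "q.py", line 2, in <module>
    o=robot.observe();print(o["time_s"],"yaw",o["eef_rot"][2].round(2),"j6",o["joints"][5].round(2),"v6",o["joint_vel"][5].round(2),"jt6",o["joint_torque"][5].round(4),"Tz",o["wrist_torque"][2].round(3),"gap",o["finger_gap"].round(3),"F",o["force"].round(1))
                                                                                                                                                                                                                 ^^^^^^^^^^^^^^^^^^^^^
AttributeError: 'float' object has no attribute 'round'
```

Call:
carry_out([
  [[0, 0, 0.8], [0, 0, 0], 2.3],
  [[0, 0, 1.6], [0, 0, 0], 2.3],
  [[0, 0, 2.4], [0, 0, 0], 2.3],
  [[0, 0, 3.2], [0, 0, 0], 2.3],
  [[0, 0, 4], [0, 0, 0], 2.3],
])

```text
time_s: 15.28
eef_pos: [0.5308, -0.0864, 0.0593]
eef_rot: [180.0, 0.2, 133.6]
force: [-2.5, -4.3, 2.5]
finger_gap: 0.298
```

```bash
python3 q.py
```

```text
Traceback (most recent call last):
  File "q.py", line 2, in <module>
    o=robot.observe();print(o["time_s"],"yaw",o["eef_rot"][2].round(2),"j6",o["joints"][5].round(2),"v6",o["joint_vel"][5].round(2),"jt6",o["joint_torque"][5].round(4),"Tz",o["wrist_torque"][2].round(3),"gap",o["finger_gap"].round(3),"F",o["force"].round(1))
                                                                                                                                                                                                                 ^^^^^^^^^^^^^^^^^^^^^
AttributeError: 'float' object has no attribute 'round'
```

```bash
sed -i 's/o\["finger_gap"\].round(3)/round(o["finger_gap"],3)/' q.py; python3 q.py; python3 -c "
from h import *
t=cams.get_image('wrist');cv2.imwrite('pics/w14.png',t['pixels'][:,:,::-1])
t=cams.get_image('top');crop(t,240,180,345,255,7,'t14.png')"; python3 q.py
```

```text
15.275 yaw 133.56 j6 -61.11 v6 6.32 jt6 0.0771 Tz 0.198 gap 0.298 F [-2.5 -4.3  2.5]
15.375 yaw 133.56 j6 -61.11 v6 -0.34 jt6 0.1939 Tz 0.08 gap 0.3 F [-3.2 -4.6  2.4]
```

View pics/w14.png

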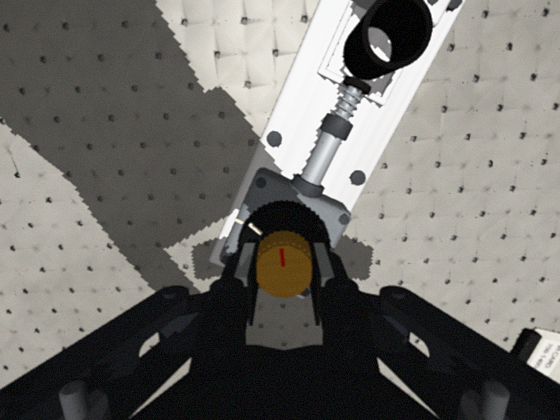

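View pics/t14.png

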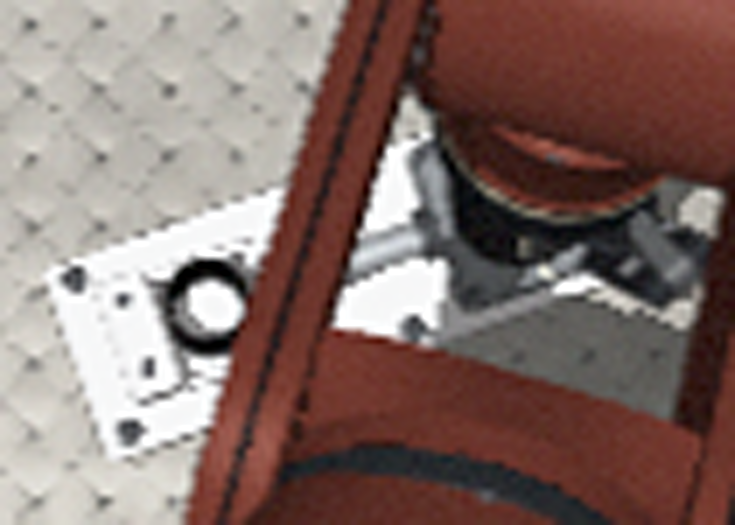

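```bash
python3 - <<'E'
from h import *
im=cams.get_image("wrist");P=cloud(im);crop(im,310,0,450,110,5,"w15.png")
th=np.radians(19);M=np.array([[np.cos(th),np.sin(th)],[-np.sin(th),np.cos(th)]]);n0=np.array([.4928,.0236])
L=(P[...,:2]-n0)@M.T
for y in np.arange(-.05,.03,.002):
    k=(abs(L[...,0])<.004)&(abs(L[...,1]-y)<.001)&(P[...,2]>.0)
    if k.any(): print(round(y*1e3),"zmax %.1f med %.1f"%(P[...,2][k].max()*1e3,np.median(P[...,2][k])*1e3))
E
python3 q.py
```

```text
-50 zmax 34.1 med 31.8
-48 zmax 34.7 med 32.9
-46 zmax 34.6 med 33.0
-44 zmax 34.5 med 33.3
-42 zmax 34.7 med 33.0
-40 zmax 34.8 med 30.8
-38 zmax 32.8 med 29.0
-36 zmax 31.8 med 28.7
-34 zmax 31.6 med 28.6
-32 zmax 32.6 med 29.0
-30 zmax 31.9 med 28.8
-28 zmax 31.4 med 28.8
-26 zmax 32.3 med 28.6
-24 zmax 33.3 med 28.5
-22 zmax 34.2 med 32.2
-20 zmax 33.7 med 32.3
-18 zmax 30.9 med 30.9
-16 zmax 49.6 med 19.4
-14 zmax 55.8 med 39.1
-12 zmax 55.2 med 54.0
-10 zmax 52.7 med 52.7
2 zmax 10.1 med 9.5
4 zmax 10.3 med 9.2
6 zmax 11.2 med 9.2
8 zmax 10.5 med 9.1
10 zmax 10.2 med 8.9
12 zmax 55.5 med 33.4
14 zmax 55.2 med 36.7
15.425 yaw 133.57 j6 -61.12 v6 0.01 jt6 0.1253 Tz 0.121 gap 0.299 F [-2.8 -4.2  3.5]
```

View pics/w15.png

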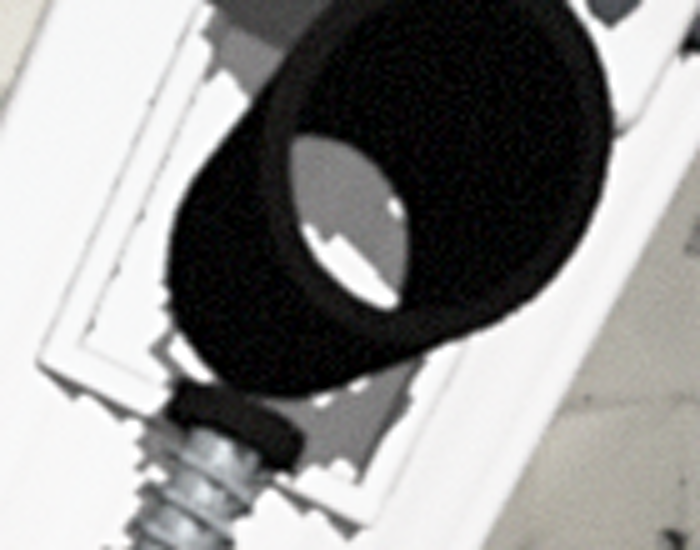

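```bash
cat > tq.py <<'E'
from h import *
import sys
n=int(sys.argv[1]) if len(sys.argv)>1 else 4
r=[]
def g():
    o=robot.observe();r.append([o["wrist_torque"][2],o["joint_torque"][5]]);return o
o=g();v=o["joint_vel"][5]
for i in range(n): im=cams.get_image("wrist");o=g()
r=np.array(r)
print("t",round(o["time_s"],2),"yaw",o["eef_rot"][2].round(2),"v0",v.round(2),"Tz",r[:,0].round(3),"jt",r[:,1].round(3),"means(1:)",r[1:].mean(0).round(3),"gap",round(o["finger_gap"],3),"F",o["force"].round(1))
crop(im,240,0,440,150,4,"k.png")
E
python3 tq.py 1
```

```text
t 15.47 yaw 133.57 v0 0.01 Tz [0.121 0.12 ] jt [0.125 0.106] means(1:) [0.12  0.106] gap 0.302 F [-3.4 -4.6  2.7]
```

Call:
carry_out([
  [[0, 0, 2], [0, 0, 0], 2.3],
  [[0, 0, 4], [0, 0, 0], 2.3],
  [[0, 0, 6], [0, 0, 0], 2.3],
  [[0, 0, 7], [0, 0, 0], 2.3],
  [[0, 0, 7.5], [0, 0, 0], 2.3],
])

```text
time_s: 16.1
eef_pos: [0.5307, -0.0864, 0.0593]
eef_rot: [180.0, 0.2, 126.0]
force: [-3.7, -4.8, 2.9]
finger_gap: 0.299
```

```bash
python3 tq.py 4
```

```text
t 16.3 yaw 126.02 v0 3.74 Tz [0.158 0.177 0.09  0.094 0.13 ] jt [0.172 0.191 0.183 0.134 0.123] means(1:) [0.123 0.158] gap 0.301 F [-3.7 -3.4  3.1]
```

Call:
carry_out([
  [[0, 0, 0.6], [0, 0, 0], 2.3],
  [[0, 0, 1.2], [0, 0, 0], 2.3],
  [[0, 0, 1.8], [0, 0, 0], 2.3],
  [[0, 0, 2.4], [0, 0, 0], 2.3],
  [[0, 0, 3], [0, 0, 0], 2.3],
])

```text
time_s: 16.92
eef_pos: [0.5306, -0.0865, 0.0593]
eef_rot: [180.0, 0.2, 123.0]
force: [-3.6, -4.0, 2.1]
finger_gap: 0.302
```

```bash
python3 tq.py 4
```

```text
t 17.12 yaw 122.97 v0 4.76 Tz [0.235 0.192 0.076 0.111 0.151] jt [0.114 0.176 0.185 0.132 0.119] means(1:) [0.132 0.153] gap 0.302 F [-4.  -4.5  2.4]
```

Call:
carry_out([
  [[0, 0, 0.6], [0, 0, 0], 2.3],
  [[0, 0, 1.2], [0, 0, 0], 2.3],
  [[0, 0, 1.8], [0, 0, 0], 2.3],
  [[0, 0, 2.4], [0, 0, 0], 2.3],
  [[0, 0, 3], [0, 0, 0], 2.3],
])

```text
time_s: 17.75
eef_pos: [0.5306, -0.0865, 0.0593]
eef_rot: [180.0, 0.2, 119.9]
force: [-2.9, -4.4, 2.9]
finger_gap: 0.3
```

```bash
python3 tq.py 4
```

```text
t 17.95 yaw 119.93 v0 4.89 Tz [0.227 0.191 0.122 0.107 0.097] jt [0.114 0.176 0.183 0.129 0.116] means(1:) [0.129 0.151] gap 0.301 F [-3.2 -4.3  3.7]
```

Call:
carry_out([
  [[0, 0, 0.6], [0, 0, 0], 2.3],
  [[0, 0, 1.2], [0, 0, 0], 2.3],
  [[0, 0, 1.8], [0, 0, 0], 2.3],
  [[0, 0, 2.4], [0, 0, 0], 2.3],
  [[0, 0, 3], [0, 0, 0], 2.3],
])

```text
time_s: 18.58
eef_pos: [0.5306, -0.0865, 0.0593]
eef_rot: [180.0, 0.2, 116.9]
force: [-3.3, -3.9, 2.1]
finger_gap: 0.301
```

```bash
python3 tq.py 4
```

```text
t 18.77 yaw 116.88 v0 4.75 Tz [0.239 0.177 0.118 0.178 0.15 ] jt [0.113 0.176 0.182 0.128 0.115] means(1:) [0.156 0.15 ] gap 0.298 F [-2.2 -4.4  3.7]
```

View pics/k.png

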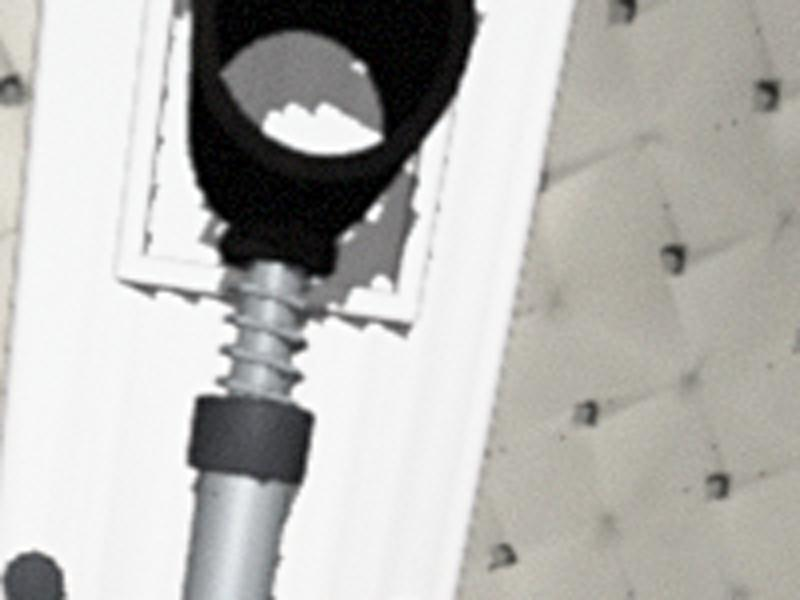

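Call:
carry_out([
  [[0, 0, 0.6], [0, 0, 0], 2.3],
  [[0, 0, 1.2], [0, 0, 0], 2.3],
  [[0, 0, 1.8], [0, 0, 0], 2.3],
  [[0, 0, 2.4], [0, 0, 0], 2.3],
  [[0, 0, 3], [0, 0, 0], 2.3],
])

```text
time_s: 19.4
eef_pos: [0.5305, -0.0865, 0.0593]
eef_rot: [179.9, 0.2, 113.8]
force: [-4.2, -3.6, 3.1]
finger_gap: 0.303
```

```bash
python3 tq.py 4
```

```text
t 19.6 yaw 113.84 v0 4.66 Tz [0.238 0.173 0.167 0.106 0.114] jt [0.113 0.176 0.181 0.128 0.115] means(1:) [0.14 0.15] gap 0.303 F [-3.3 -4.5  2.9]
```

Call:
carry_out([
  [[0, 0, 0.6], [0, 0, 0], 2.3],
  [[0, 0, 1.2], [0, 0, 0], 2.3],
  [[0, 0, 1.8], [0, 0, 0], 2.3],
  [[0, 0, 2.4], [0, 0, 0], 2.3],
  [[0, 0, 3], [0, 0, 0], 2.3],
])

```text
time_s: 20.23
eef_pos: [0.5305, -0.0865, 0.0593]
eef_rot: [179.9, 0.2, 110.8]
force: [-2.6, -4.2, 4.0]
finger_gap: 0.299
```

```bash
python3 tq.py 4
```

```text
t 20.43 yaw 110.8 v0 4.81 Tz [0.228 0.157 0.1   0.116 0.137] jt [0.116 0.179 0.183 0.13  0.117] means(1:) [0.128 0.152] gap 0.298 F [-3.6 -4.1  4.2]
```

Call:
carry_out([
  [[0, 0, 0.6], [0, 0, 0], 2.3],
  [[0, 0, 1.2], [0, 0, 0], 2.3],
  [[0, 0, 1.8], [0, 0, 0], 2.3],
  [[0, 0, 2.4], [0, 0, 0], 2.3],
  [[0, 0, 3], [0, 0, 0], 2.3],
])

```text
time_s: 21.05
eef_pos: [0.5305, -0.0866, 0.0593]
eef_rot: [179.9, 0.1, 107.8]
force: [-3.1, -3.5, 3.8]
finger_gap: 0.299
```

```bash
python3 tq.py 4
```

```text
t 21.25 yaw 107.76 v0 4.77 Tz [0.231 0.162 0.127 0.098 0.111] jt [0.116 0.179 0.183 0.13  0.117] means(1:) [0.124 0.152] gap 0.3 F [-3.3 -4.9  3.4]
```

Call:
carry_out([
  [[0, 0, 0.6], [0, 0, 0], 2.3],
  [[0, 0, 1.2], [0, 0, 0], 2.3],
  [[0, 0, 1.8], [0, 0, 0], 2.3],
  [[0, 0, 2.4], [0, 0, 0], 2.3],
  [[0, 0, 3], [0, 0, 0], 2.3],
])

```text
time_s: 21.88
eef_pos: [0.5304, -0.0866, 0.0593]
eef_rot: [179.9, 0.1, 104.7]
force: [-2.5, -4.3, 2.8]
finger_gap: 0.296
```

```bash
python3 tq.py 4
```

```text
t 22.07 yaw 104.72 v0 4.72 Tz [0.229 0.169 0.102 0.143 0.138] jt [0.116 0.179 0.183 0.129 0.117] means(1:) [0.138 0.152] gap 0.302 F [-3.4 -4.8  3.2]
```

Call:
carry_out([
  [[0, 0, 0.6], [0, 0, 0], 2.3],
  [[0, 0, 1.2], [0, 0, 0], 2.3],
  [[0, 0, 1.8], [0, 0, 0], 2.3],
  [[0, 0, 2.4], [0, 0, 0], 2.3],
  [[0, 0, 3], [0, 0, 0], 2.3],
])

```text
time_s: 22.7
eef_pos: [0.5304, -0.0866, 0.0593]
eef_rot: [179.9, 0.1, 101.7]
force: [-3.3, -5.1, 2.8]
finger_gap: 0.301
```

```bash
python3 tq.py 4
```

```text
t 22.9 yaw 101.68 v0 4.71 Tz [0.215 0.18  0.06  0.096 0.093] jt [0.13  0.194 0.196 0.142 0.129] means(1:) [0.108 0.165] gap 0.297 F [-3.7 -4.7  2.5]
```

Call:
carry_out([
  [[0, 0, 0.6], [0, 0, 0], 2.3],
  [[0, 0, 1.2], [0, 0, 0], 2.3],
  [[0, 0, 1.8], [0, 0, 0], 2.3],
  [[0, 0, 2.4], [0, 0, 0], 2.3],
  [[0, 0, 3], [0, 0, 0], 2.3],
])

```text
time_s: 23.52
eef_pos: [0.5304, -0.0866, 0.0593]
eef_rot: [179.9, 0.1, 98.6]
force: [-3.4, -4.5, 3.3]
finger_gap: 0.3
```

```bash
python3 tq.py 4
```

```text
t 23.73 yaw 98.64 v0 4.8 Tz [0.265 0.222 0.11  0.064 0.163] jt [0.15  0.213 0.216 0.161 0.149] means(1:) [0.14  0.185] gap 0.301 F [-3.5 -4.2  2.9]
```

View pics/k.png

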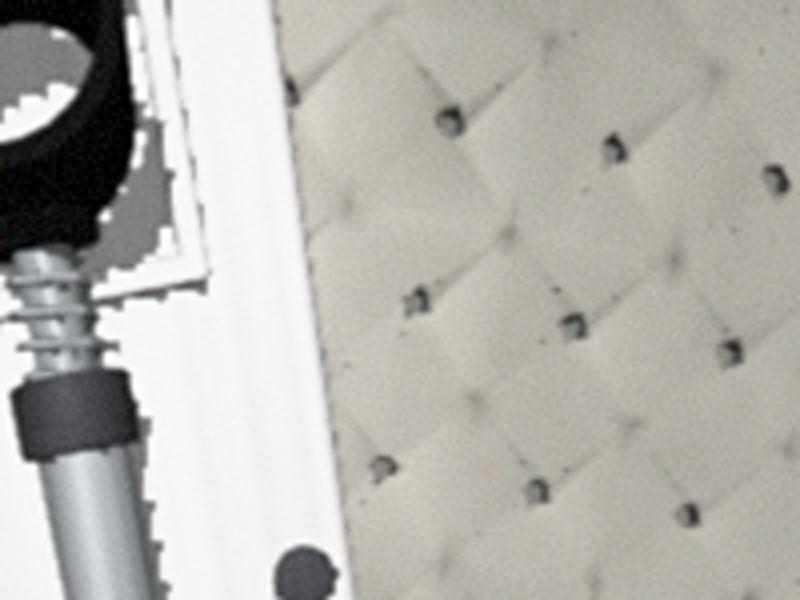

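Call:
carry_out([
  [[0, 0, 0.6], [0, 0, 0], 2.3],
  [[0, 0, 1.2], [0, 0, 0], 2.3],
  [[0, 0, 1.8], [0, 0, 0], 2.3],
  [[0, 0, 2.4], [0, 0, 0], 2.3],
  [[0, 0, 3], [0, 0, 0], 2.3],
])

```text
time_s: 24.35
eef_pos: [0.5303, -0.0866, 0.0593]
eef_rot: [179.9, 0.1, 95.6]
force: [-3.3, -4.5, 3.5]
finger_gap: 0.301
```

```bash
python3 tq.py 4
```

```text
t 24.55 yaw 95.6 v0 4.75 Tz [0.281 0.299 0.163 0.172 0.144] jt [0.17  0.234 0.236 0.181 0.168] means(1:) [0.194 0.205] gap 0.303 F [-3.  -4.1  3.2]
```

Call:
carry_out([
  [[0, 0, 0.6], [0, 0, 0], 2.3],
  [[0, 0, 1.2], [0, 0, 0], 2.3],
  [[0, 0, 1.8], [0, 0, 0], 2.3],
  [[0, 0, 2.4], [0, 0, 0], 2.3],
  [[0, 0, 3], [0, 0, 0], 2.3],
])

```text
time_s: 25.18
eef_pos: [0.5303, -0.0866, 0.0593]
eef_rot: [179.9, 0.1, 92.6]
force: [-3.2, -4.1, 3.4]
finger_gap: 0.296
```

```bash
python3 tq.py 4
```

```text
t 25.38 yaw 92.57 v0 4.84 Tz [0.303 0.277 0.175 0.198 0.282] jt [0.19  0.254 0.256 0.201 0.189] means(1:) [0.233 0.225] gap 0.299 F [-3.6 -3.8  3.4]
```

Call:
carry_out([
  [[0, 0, 0.6], [0, 0, 0], 2.3],
  [[0, 0, 1.2], [0, 0, 0], 2.3],
  [[0, 0, 1.7], [0, 0, 0], 2.3],
  [[0, 0, 2], [0, 0, 0], 2.3],
  [[0, 0, 2], [0, 0, 0], 2.3],
])

```text
time_s: 26.0
eef_pos: [0.5302, -0.0866, 0.0593]
eef_rot: [179.9, 0.1, 90.5]
force: [-3.3, -4.1, 3.1]
finger_gap: 0.302
```

```bash
python3 tq.py 6; python3 -c "
from h import *
t=cams.get_image('wrist');cv2.imwrite('pics/w20.png',t['pixels'][:,:,::-1])
t=cams.get_image('scene');crop(t,220,160,340,270,6,'s20.png')"
```

```text
t 26.3 yaw 90.55 v0 -0.01 Tz [0.307 0.214 0.213 0.235 0.236 0.266 0.224] jt [0.26  0.244 0.243 0.243 0.244 0.244 0.244] means(1:) [0.231 0.244] gap 0.3 F [-3.2 -4.6  3.3]
```

View pics/w20.png

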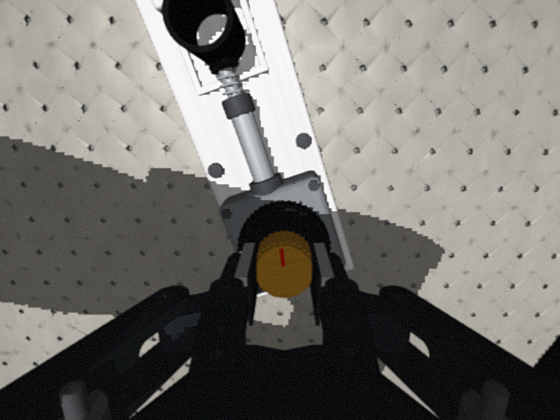

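View pics/s20.png

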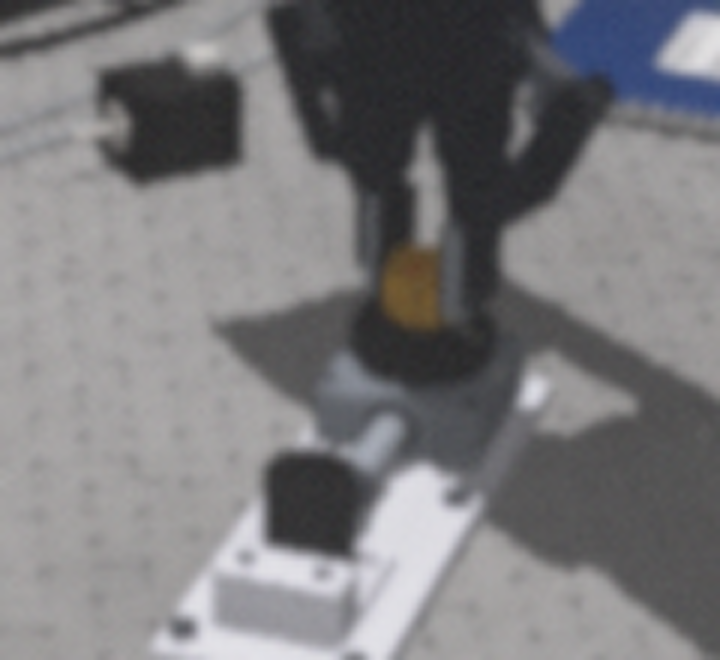

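Call:
carry_out([
  [[0, 0, 0], [0, 0, 0], 5.5],
  [[0, 0, 0], [0, 0, 0], 5.5],
  [[0, 0, 0], [0, 0, 0], 5.5],
  [[0, 0, 0], [0, 0, 0], 5.5],
  [[0, 0, 0], [0, 0, 0], 5.5],
])

```text
time_s: 27.02
eef_pos: [0.5303, -0.0865, 0.0593]
eef_rot: [179.9, 0.1, 90.5]
force: [0.2, 0.7, -0.2]
finger_gap: 0.644
```

```bash
python3 q.py;python3 -c "
from h import *
t=cams.get_image('wrist');cv2.imwrite('pics/w21.png',t['pixels'][:,:,::-1])"
```

```text
27.025 yaw 90.54 j6 -18.13 v6 -0.0 jt6 0.001 Tz 0.052 gap 0.644 F [ 0.2  0.7 -0.2]
```

View pics/w21.png

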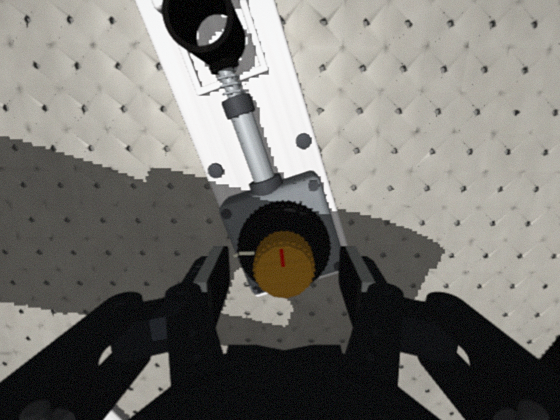

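Knob mark has not moved on release. Retreat straight up.

Call:
carry_out([
  [[0, 0, 0], [0, 0, -1.5], 5.5],
  [[0, 0, 0], [0, 0, -4], 5.5],
  [[0, 0, 0], [0, 0, -7], 5.5],
  [[0, 0, 0], [0, 0, -9], 5.5],
  [[0, 0, 0], [0, 0, -9], 5.5],
])

```text
time_s: 27.7
eef_pos: [0.5319, -0.0869, 0.1523]
eef_rot: [179.6, 0.2, 90.5]
force: [0.3, -0.4, 0.3]
finger_gap: 0.643
```

Call:
carry_out([
  [[0, 0, 0], [5, 0, -3], 5.5],
  [[0, 0, 0], [9, 0, -6], 5.5],
  [[0, 0, 0], [9, 0, -6], 5.5],
  [[0, 0, 0], [9, 0, -6], 5.5],
])

```text
time_s: 28.2
eef_pos: [0.5301, 0.0031, 0.2109]
eef_rot: [179.7, 0.2, 90.6]
force: [0.8, 0.5, -0.8]
finger_gap: 0.646
```

Run:
```python
from h import *
go([.53,-.0855,.2],90)
im=cams.get_image('wrist');cv2.imwrite('pics/w22.png',im['pixels'][:,:,::-1]);P=cloud(im)
q=P.reshape(-1,3);q=q[np.hypot(q[:,0]-.492,q[:,1]-.026)<.022];t=q[(q[:,2]>.05)&(q[:,2]<.058)]
if len(t)>5: print("tube",len(t),cv2.minEnclosingCircle(t[:,:2].astype(np.float32)),t[:,2].min(),t[:,2].max())
b=P.reshape(-1,3);b=b[np.hypot(b[:,0]-.484,b[:,1]-.049)<.03];b=b[(b[:,2]>.0305)&(b[:,2]<.037)];print("bs",cv2.minAreaRect(b[:,:2].astype(np.float32)))
t=cams.get_image('top');crop(t,150,140,350,260,4,'t22.png')
t=cams.get_image('scene');crop(t,220,160,340,270,6,'s22.png')
```

```text
t 28.2 pos [0.5301 0.0031 0.2109] rot [179.72   0.22  90.58] gap 0.646 F [ 0.84  0.51 -0.78] T [-0.05  -0.008 -0.012] j [ -8.1   0.3 103.1  -0.2  76.3  -8.6]
turn [0.28 0.22 0.58] shift cm [-8.86 -0.1   1.12]
tube 283 ((0.49236810207366943, 0.026284338906407356), 0.015348496846854687) 0.0500213496346888 0.05603414984283631
bs ((0.48697566986083984, 0.039906591176986694), (0.044004686176776886, 0.03643406182527542), 18.320987701416016)
```

View pics/w22.png

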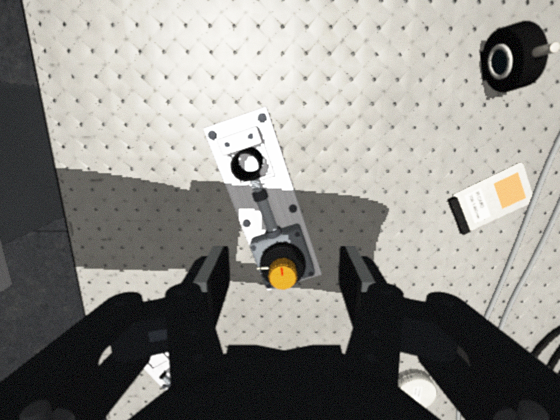

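View pics/t22.png

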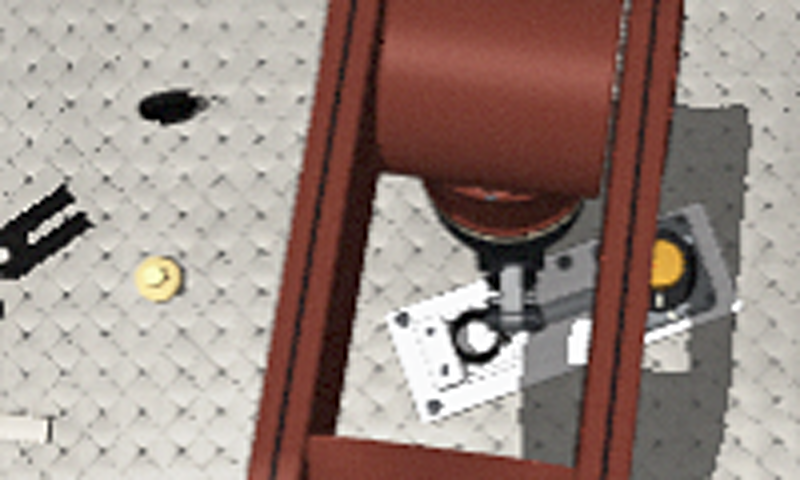

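Call:
carry_out([
  [[0, 0, 0], [0, 0, 0], 5.5],
  [[0, 0, 0], [0, 0, 0], 5.5],
])

```text
time_s: 28.6
eef_pos: [0.5295, 0.0019, 0.2096]
eef_rot: [179.9, 0.2, 90.4]
force: [-0.3, 0.1, 0.9]
finger_gap: 0.646
```

```bash
python3 -c "
from h import *
print(robot.hand_in())"
```

```text
the job is handed in; nothing more can be done
None
```

I stood the lens tube upright in the pocket and let go. I then turned the brass knob clockwise about 88° in all, raised the arm clear, and handed the job in at about 28.6 s.

- **Nose force:** the torque began to rise at tool yaw 103.5°, and I turned 13° (0.226 rad) further. That works out at 8.1 N by angle and about 7.3 N by torque rise; both are inside 5–12 N. I had no direct force reading.
- **Torque reading:** the last 2° step stopped differently from the earlier ones, so its own reading (0.244 N m) can't be compared. The 7.3 N comes from scaling the step before it.
- **Knob:** its mark did not move when the fingers opened.
- **Tube:** the last wrist picture shows it upright against the backstop, about 2.5 mm from the pocket centre.
- **Index ring:** its mark looked unmoved beside the housing mark when I checked by eye; I did not measure it in millimetres.
- **Iris and nut:** both looked where they had been, also judged by eye.
- **Disagreements:** the top and wrist cameras differed by 1–2 mm, so I took values between them. The last backstop fit from depth was unusable because the points included part of the tube.

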